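Hook the press's return spring back on its post

ROBOT

A 6-joint arm with a two-finger parallel gripper is mounted at the origin on a cart in front of the work surface, level with it; the furniture and walls round the work are solid. World frame = base frame: x ahead of the robot, y to its left, z up, the work surface at z = 0. Lengths are in mm, angles in rad, forces in N, time in s.
With the tool pointing down it reaches from about 275 to 1000 mm from the base axis. Payload 8.4 kg.
Tool frame: the origin (TCP) lies between the finger pads; the fingertips stand 11 mm ahead of it and the grasp point (between the pads) lies 8 mm behind it; z points along the fingers, y is the direction in which the jaws open and shut (so a half turn about z gives the same grasp; the last joint's range is limited). The gripper opens to 85 mm and grips with 20 to 120 N. Pads are 22 mm wide; open, the fingers measure 114 mm over their backs; the gripper's body (76 mm by 85 mm) begins 54 mm behind the grasp point. The pads swing forward as they close: fully open they stand 13 mm farther back than shut.
Start: joints at [1.234, 0.353, 1.633, -0, 1.155, -0.002], TCP at [205.361, 590.3, 202.881] pointing down, gripper open.
Joint ranges: [-2.63, 2.63], [-0.92, 2.1], [0.06, 2.66], [-1.3, 4.44], [0, 2.69], [-3.02, 3.02]. Speed limits (rad/s): [2.22, 2.22, 2.79, 3.14, 3.14, 3.14].

INTERFACE

Orientations are given as [roll, pitch, yaw] about the fixed x, y, z axes, in that order (R = Rz(yaw) Ry(pitch) Rx(roll)).
In Python, from rig import r, eyes gives the robot as it stands. The module is installed in compiled form; this text tells all that it offers.
- The arm moves only by the tool servo_tool, never from a script. Its argument "rows" is a list of rows, each a list of 3 entries, a list of its own where there are three numbers: the shift along the world's x, y, z in cm, then the turn about the world's z in rad, then the finger opening in cm, from 0 to 8.54. A call has 1 to 5 rows; each row shifts and turns the commanded pose from where the row before left it; what a row does not reach is not made up. A row lasts 1/12 s, in which the tool goes at most 41.7 mm and 7.16 degrees, less where a joint would pass 70% of its speed; a pose out of reach is approached as far as the arm can. A call is refused whole if a number of a shift passes 4.17 or a number of a turn 0.125, either way. A call with a gripper value outside its range is refused whole. The fingers move at their own pace and stop on an object; "squeeze" is the grip in N (left out, the last holds). Time passes only in rows, so rows that do not move let the fingers close. It gives the time, the measured TCP pose, the force and the opening at its end, in the units of the state.
- r.sense(): the state, without advancing time (a new reading comes with each control period).
- eyes.grab_frame(name): name is "side" or "top"; returns a dict with "frame" (480x640x3 uint8, red, green, blue), "depth" (480x640 float32, mm along the optical axis (not along the pixel's ray), 0 where there is no reading), "vertical_fov" (degrees; the focal length in pixels is half the picture's height over the tangent of half this angle, whatever the lens; pixels are square), "cx", "cy" (the principal point, pixels), "D" ([k1, k2, p1, p2, k3] as OpenCV has them; the pictures are not rectified), "camera_from_world" (4x4, takes a point from world to camera coordinates). Camera axes: x right, y down, z forward; pixel columns grow to the right and rows downward; lengths in mm; the calibration is good to about 2 mm. A picture is of the moment at which its call begins.
- r.sign_off(): hands the job in, once; it reports no verdict.
The state is a dict: "clock": time; "qpos": joint angles; "qvel": joint speeds; "joint_efforts": joint torques, N m; "eef_pos": TCP position; "tcp_rot": TCP orientation; "contact_force": force on the tool from outside, world axes, zero at the start; "wrist_torque": the same for the moment, N m; "opening": opening from 0.0 (shut) to 1.0 (fully open).
Only numpy, scipy, OpenCV 4.12 (cv2) and the standard library are available. Lean on these libraries where they do the work, as an engineer would, in place of code of your own. Each camera call takes 0.05 s, during which the arm holds its last target.

TASK

The return spring of the small bench press hangs loose. Take the spring puller from its stand, put its pin through the eye at the end of the spring's hook plate, and with the puller stretch the spring and swing it in under the press's arm until the hook sits on the anchor post under spring tension. Then draw the puller out and hang it back in the notch of its stand, upright, without fingering the spring or shifting the tin and the thread spool.

Things in the scene. Friction and masses are not known exactly. Their poses are not given: they have to be found in the camera images.
- puller_handle (a point): Spring puller, a straight hand tool 125 mm long, 0.13 kg; this is the centre of its dark wooden handle, a square bar 18 x 18 x 65 mm. +z runs up the handle, away from the tip; x and y are normal to its flat sides. Grasp it here. At the start it hangs upright in the stand's notch by its collar.
- puller: The puller; origin on its axis at the underside of its steel collar (40 mm across, 4 mm thick), 36.5 mm below the handle's centre; z up the handle. Below the collar, on the axis: shaft 10 mm thick; shoulder disc 18 mm across with its underside at z = -36 mm; then a pin 5 mm thick, ending at the tip at z = -56 mm.
- stand_notch (a point): Centre of the notch in the stand's steel fork plate, at the plate's top face, 75 mm above the bench (plate 5 mm thick). The notch is 24 mm wide (y) and runs along x: open at its front 21 mm to -x, closed 20 mm to +x. The puller hangs here, shaft in the notch, collar on the plate; it goes in and out from the front or straight up and down.
- stand: The puller's fixed wooden stand, 80 mm wide; origin on the bench straight below the notch's centre, same axes. Its base reaches 33 mm to -x and 57 mm to +x; its wooden upright, under the plate, is 34 to 50 mm to +x.
- anchor_post (a point): Anchor post, an upright steel pin 10 mm thick; this point is on its axis at the height of the hook plate's middle, 32 mm above the bench. Post ends 12 mm higher. Axes are the press's: x toward its back, y from the spring's lug to the post, z up. The lug (swivel pin of the spring) stands 135 mm to -y of this point.
- press: Grey bench press, fixed, axes as the post's; origin on the bench, post at y = +60 mm, lug at y = -75 mm. Base plate 12 mm thick. Its arm overhangs the post: underside 95 mm, top 125 mm above the bench (a screw to 143), x from -18 to +62 mm, y from 35 to 120 mm. So a tool upright over the seated eye does not fit: lean its handle 25 to 45 degrees toward -x.
- post: The anchor post; origin on its axis 14 mm below anchor_post. The column that carries the arm stands from 32 to 62 mm to +x of it; the base plate reaches 70 mm to -x and 65 mm to +y and +x.
- hook_eye (a point): Centre of the round eye, 16 mm across, at the free end of the spring's flat steel hook plate (4 mm thick, 26 mm wide); the puller's pin goes in from above. +y runs along the spring away from the lug, +x is the side where the hook's mouth opens. The plate stays level: it only swings round the lug and slides along the spring. At rest the eye is 136.5 mm from the lug.
- hook_seat (a point): Where the post's axis sits in the hook when hooked, 26.5 mm to -y of the eye. On +x a lip closes the pocket from 7 mm to -y of here; the mouth that lets the post in from +x is 22 mm long, 29 to 7 mm to -y of here. So stretch until this point is 13 to 23 mm beyond the post, swing toward +x until spring and post are in line, let back.
- hook_plate: The spring's hook plate; origin at its root, where the coil ends, 63.5 mm to -y of the eye's centre, same axes.
- stretch (a joint): How far the spring is stretched, m: 0 at rest, at most 0.058. 120 N/m with a little preload: about 3.4 N when hooked on the post (0.025), 5.5 N at 0.043, where the post is opposite the middle of the mouth.
- swing (a joint): Angle of the spring round its lug, rad: 0 when it points at the post, growing as the free end swings toward the press's front (-x). Starts at 0.35 to 0.6 and stays where it is left. Range -0.1 to 0.9.
- rivet_tin: Bystander: round red tin, 56 mm across, 35 mm high, origin at the centre of its underside. Loose; leave it.
- spool: Bystander: grey thread spool, 32 mm across, 42 mm high, standing; origin at the centre of its underside. Loose; leave it.
Not all that is in view belongs to the job. What is shaped like the puller but orange or purple is not meant.

How it is judged (in metres and radians):
On the way, in this order (a step that is already met when the one before it is completed fails the run):
1. the puller is taken out of its stand (distance between puller and stand_notch above 0.06 m), for 0.1 s.
2. the puller stretches the spring by more than 35 mm (value of joint stretch above 0.035 m and contact force between puller and hook_plate above 1 N), for 0.1 s.
3. the hook sits on the post under tension (horizontal distance between hook_seat and anchor_post below 0.004 m and contact force between hook_plate and post above 1.2 N), for 0.2 s.
At the end, for the whole second after the job is handed in: The hook's seat is within 4 mm of the anchor post's axis and the spring presses it on the post with more than 1.2 N; the puller hangs at rest in the stand's notch, its collar on the fork plate (within 16 mm of the notch's centre, -4 to +6 mm in height), upright within 0.15 rad (all of step 3 and horizontal distance between puller and stand_notch below 0.016 m and z of puller in the frame of stand_notch between -0.004 and 0.006 m and angle between puller's own z axis and vertical below 0.15 rad and contact force between puller and stand above 0.3 N and linear speed of puller below 0.02 m/s); the robot touches nothing.
It fails at once if the fingers handle the spring's hook plate (contact force between the fingers and hook_plate above 1 N).
It fails at once if the tin is shifted more than 30 mm (distance of rivet_tin from where it was at the start of the episode above 0.03 m).
It fails at once if the spool is shifted more than 30 mm (distance of spool from where it was at the start of the episode above 0.03 m).
It also fails if it takes over 54 s, if anything falls off the work surface, if the arm or the gripper's body presses on something with over 40 N, if the wrist force passes 120 N, or if a joint passes its speed limit or range.

## Working session

There is one attempt and no reset: what is moved stays moved. The work goes in short steps, Python scripts to look and compute and a tool call to move; the robot and the scene stay as the last step left them, time stands still between calls to the robot, and variables do not carry over. Pictures are saved under pics/ and viewed, and the job is handed in when it is done.

Besides the shell and the picture viewer there is one more tool, called after ">>>" by a JSON object that holds its "fn" and its "kwargs". servo_tool: Moves the arm, as the interface text tells. Its arguments: {"type":"object","properties":{"rows":{"type":"array"},"squeeze":{"type":"number"}},"required":["rows"]}

```bash
mkdir -p pics; cat > h.py <<'E'
import numpy as np, cv2, pickle
from rig import r, eyes
def grab(n):
    d=eyes.grab_frame(n); pickle.dump(d,open(f'{n}.pkl','wb')); return d
def load(n): return pickle.load(open(f'{n}.pkl','rb'))
def K(d):
    f=240/np.tan(np.radians(d['vertical_fov'])/2)
    return np.array([[f,0,d['cx']],[0,f,d['cy']],[0,0,1.]])
def ray(d,uv):
    uv=np.array(uv,float).reshape(-1,1,2)
    n=cv2.undistortPoints(uv,K(d),np.array(d['D'],float)).reshape(-1,2)
    T=np.array(d['camera_from_world']);R=T[:3,:3];t=T[:3,3]
    o=-R.T@t; v=np.c_[n,np.ones(len(n))]@R
    return o,v
def plane(d,uv,z):
    o,v=ray(d,uv); s=(z-o[2])/v[:,2]; return o+v*s[:,None]
def dep(d,uv):
    o,v=ray(d,uv); uv=np.array(uv).reshape(-1,2).astype(int)
    return o+v*d['depth'][uv[:,1],uv[:,0]][:,None]
def proj(d,P):
    P=np.array(P,float).reshape(-1,3);T=np.array(d['camera_from_world'])
    rv=cv2.Rodrigues(T[:3,:3])[0]
    return cv2.projectPoints(P,rv,T[:3,3],K(d),np.array(d['D'],float))[0].reshape(-1,2)
def save(d,n,box=None,s=1):
    im=d['frame'][:,:,::-1]
    if box: im=im[box[1]:box[3],box[0]:box[2]]
    cv2.imwrite('pics/'+n,cv2.resize(im,None,fx=s,fy=s,interpolation=cv2.INTER_CUBIC))
def xyzmap(d):
    v,u=np.mgrid[0:480,0:640]
    return dep(d,np.c_[u.ravel(),v.ravel()]).reshape(480,640,3)
E
python3 - <<'E'
from h import *
for n in('side','top'):
    d=grab(n); save(d,n+'0.png'); print(n,d['vertical_fov'],d['D'],d['cx'],d['cy']); T=np.array(d['camera_from_world']); print(-T[:3,:3].T@T[:3,3],T[2,:3])
print(r.sense())
E
```

```text
side 54.837795404327565 [-0.12275514  0.          0.          0.          0.        ] 319.52200488557764 239.18219553189087
[566.29446816 603.28438942 440.68916954] [-0.01081017 -0.90961785 -0.41530531]
top 50.35672580716119 [-0.03144656  0.          0.          0.          0.        ] 315.8931763172186 238.95471690418208
[ 455.89425082 -179.66150197  930.2817551 ] [ 0.10876627  0.00593431 -0.99404964]
{'clock': 0.1, 'qpos': array([ 1.23359194e+00,  3.53613998e-01,  1.63405912e+00,  2.94034677e-06,
        1.15519613e+00, -2.39436407e-03]), 'qvel': array([ 0.00074882, -0.00021296, -0.00291561, -0.00094202, -0.00147167,
        0.00068256]), 'joint_efforts': array([-1.39522754e-04, -6.06360555e+01, -3.42822647e+01,  7.71687201e-05,
        3.96423857e-03, -8.96637601e-06]), 'eef_pos': array([205.21073561, 589.85888497, 202.21512553]), 'tcp_rot': array([-3.14031607e+00, -5.74514478e-06,  2.80678144e+00]), 'contact_force': array([-0.01021245, -0.38943928,  0.12332876]), 'wrist_torque': array([-0.01146607,  0.00467806,  0.0490454 ]), 'opening': 1.000028659772045}
```

View pics/side0.png

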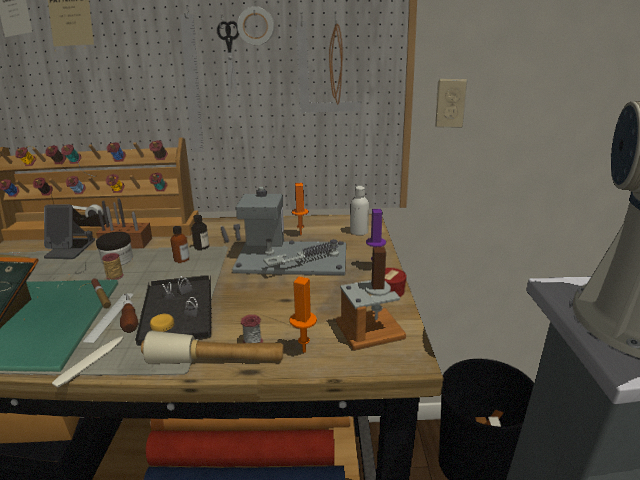

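View pics/top0.png

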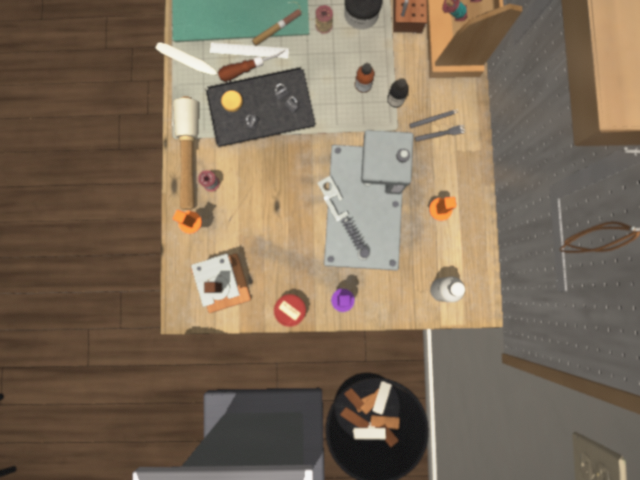

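```bash
python3 - <<'E'
from h import *
d=load('side'); save(d,'side0c.png',(220,170,440,370),3.6)
d=load('top'); save(d,'top0c.png',(160,110,480,340),2.5)
for p in [(265,440),(213,287),(368,252),(327,185),(400,262)]: print(p,plane(d,p,20)[0].round(),dep(d,p)[0].round())
E
```

```text
(265, 440) [208. -79.  20.] [ 112.  -40. -330.]
(213, 287) [473.  11.  20.] [471. -15. 144.]
(368, 252) [ 530. -267.   20.] [ 528. -264.   47.]
(327, 185) [ 654. -196.   20.] [ 658. -197.   -3.]
(400, 262) [ 511. -323.   20.] [ 512. -326.    2.]
```

View pics/side0c.png

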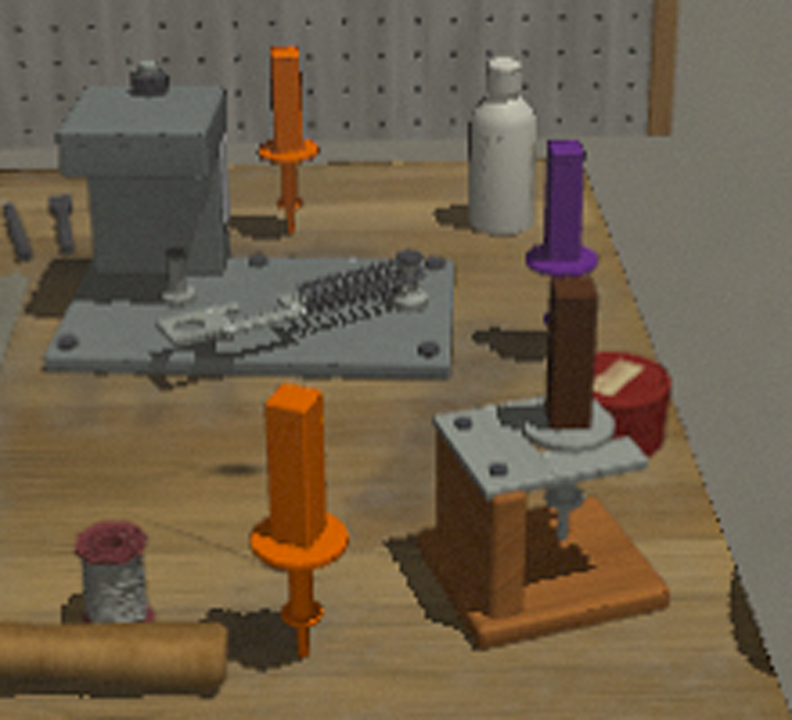

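View pics/top0c.png

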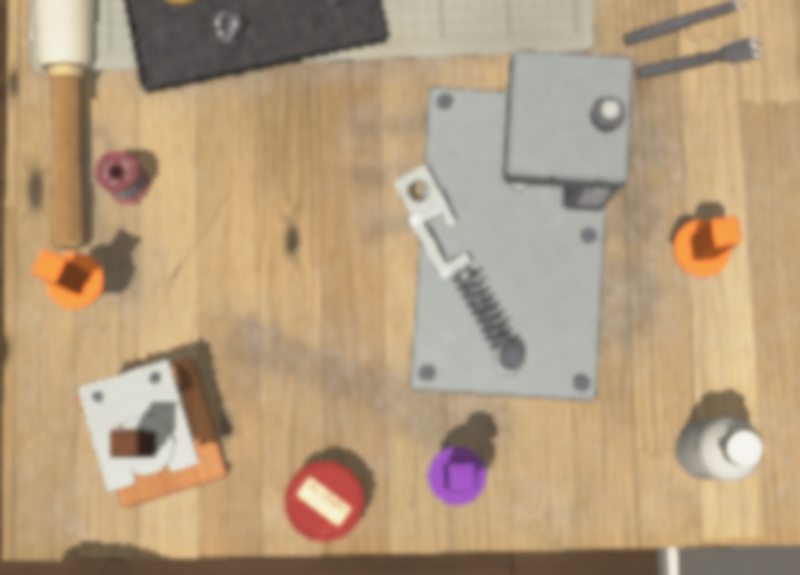

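```bash
python3 - <<'E'
from h import *
for n in('top','side'):
    d=load(n); X=xyzmap(d); hsv=cv2.cvtColor(d['frame'],cv2.COLOR_RGB2HSV)
    near=(abs(X[...,0]-470)<90)&(abs(X[...,1]-0)<90)
    m=near&(abs(X[...,2]-75)<5)&(hsv[...,1]<60)
    P=X[m]; print(n,'plate',m.sum(),P.mean(0).round(1),np.median(P[:,2]),P.std(0).round(1))
    c,_=cv2.findContours(m.astype(np.uint8),0,2); c=max(c,key=cv2.contourArea)[:,0,:].astype(float)
    Q=plane(d,c,75)[:,:2].astype(np.float32); rr=cv2.minAreaRect(Q); print(rr, cv2.boxPoints(rr).round(1).tolist())
    m=near&(X[...,2]>85)&(hsv[...,2]<130)
    P=X[m]; print('handle',m.sum(),P.mean(0).round(1),P.min(0).round(),P.max(0).round())
    m2=m&(X[...,2]>139)
    if m2.sum()>5:
        c,_=cv2.findContours(m2.astype(np.uint8),0,2); c=max(c,key=cv2.contourArea)[:,0,:].astype(float)
        Q=plane(d,c,144)[:,:2].astype(np.float32); print('top',m2.sum(),X[m2].mean(0),cv2.minAreaRect(Q))
    # press base z=12, arm top z=125
    g=(hsv[...,1]<60)
    for z,t in((12,5),(125,5)):
        m=g&(abs(X[...,2]-z)<t)&(X[...,0]>430)&(X[...,0]<800)&(X[...,1]<-180)&(X[...,1]>-420)
        m=cv2.morphologyEx(m.astype(np.uint8),cv2.MORPH_OPEN,np.ones((3,3)))
        c,_=cv2.findContours(m,0,2); c=max(c,key=cv2.contourArea)[:,0,:].astype(float)
        Q=plane(d,c,z)[:,:2].astype(np.float32); rr=cv2.minAreaRect(Q);print('press',z,rr,cv2.boxPoints(rr).round(1).tolist())
E
```

```text
top plate 1314 [488.6  -3.4  75.3] 75.13054146470995 [21.3 20.   1.9]
((485.1249694824219, -3.545879364013672), (73.0448226928711, 64.57231903076172), 16.608665466308594) [[440.8999938964844, 17.0], [459.3999938964844, -44.900001525878906], [529.4000244140625, -24.0], [510.8999938964844, 37.79999923706055]]
handle 129 [472.3 -16.5 125.8] [463. -19.  85.] [481.  -7. 146.]
top 53 [472.57006661 -14.29204569 143.33138561] ((471.501708984375, -14.05793571472168), (14.876288414001465, 12.30657958984375), 14.01917839050293)
press 12 ((614.4058837890625, -262.8832702636719), (134.325439453125, 222.82681274414062), 85.01101684570312) [[497.6000061035156, -320.1000061035156], [719.5999755859375, -339.5], [731.2000122070312, -205.6999969482422], [509.29998779296875, -186.3000030517578]]
press 125 ((675.812255859375, -292.8478698730469), (79.59041595458984, 84.74115753173828), 84.98970794677734) [[630.0999755859375, -328.79998779296875], [714.5, -336.20001220703125], [721.5, -256.8999938964844], [637.0999755859375, -249.5]]
side plate 969 [487.5   4.4  74.8] 74.42477734380594 [21.4 17.2  2. ]
((
[... 284 characters left out ...]
  85.] [481.   1. 144.]
top 87 [471.78188997  -7.13421003 142.1515398 ] ((472.34814453125, -2.549136161804199), (23.393980026245117, 17.839385986328125), 87.15829467773438)
press 12 ((614.9019165039062, -258.439208984375), (140.51734924316406, 223.15673828125), 85.29563903808594) [[497.8999938964844, -319.29998779296875], [720.2999877929688, -337.6000061035156], [731.9000244140625, -197.60000610351562], [509.5, -179.3000030517578]]
press 125 ((677.1092529296875, -284.6944580078125), (78.15047454833984, 84.79387664794922), 86.0346450805664) [[632.0999755859375, -320.70001220703125], [716.7000122070312, -326.6000061035156], [722.0999755859375, -248.60000610351562], [637.5, -242.8000030517578]]
```

```bash
python3 - <<'E'
from h import *
R=np.array([[.958,-.287],[.287,.958]])
def pts(o,z,l): return [np.r_[np.array(o)+R@np.array(p),z] for p in l]
for n,b,s in(('top',(180,240,260,320),8),('side',(330,230,420,350),6)):
    d=load(n); im=cv2.resize(d['frame'][:,:,::-1][b[1]:b[3],b[0]:b[2]],None,fx=s,fy=s,interpolation=cv2.INTER_CUBIC)
    o=(470.5,-8)
    for z,l,c in((75,[(-21,32.5),(52,32.5),(52,-32.5),(-21,-32.5)],(0,255,0)),(144,[(9,9),(9,-9),(-9,-9),(-9,9)],(0,255,255)),(79,[(20*np.cos(a),20*np.sin(a)) for a in np.linspace(0,6.28,20)],(255,0,255))):
        q=proj(d,pts(o,z,l)); q=((q-np.array(b[:2])+.5)*s).astype(int)
        cv2.polylines(im,[q.reshape(-1,1,2)],True,c,1)
    cv2.imwrite(f'pics/ov_{n}.png',im)
E
```

```text
(no output)
```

View pics/ov_top.png

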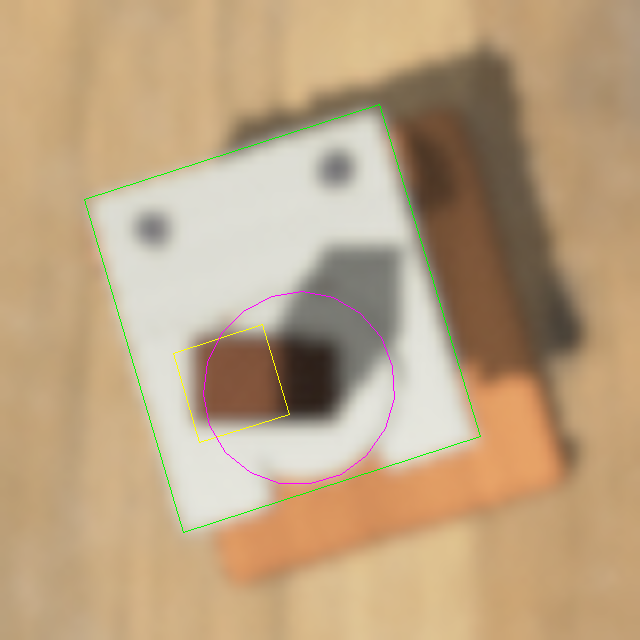

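View pics/ov_side.png

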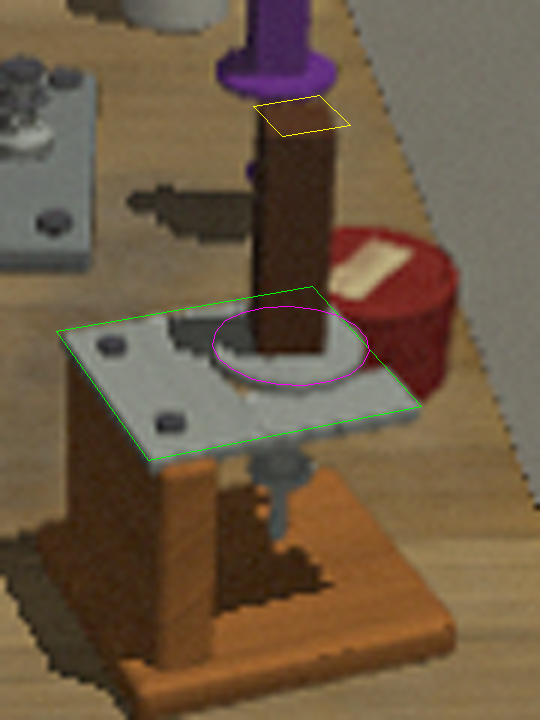

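```bash
python3 - <<'E'
from h import *
d=load('top'); 
q=[(180+x/8-.5,240+y/8-.5) for x,y in ((240,377),(197,333),(283,333),(283,420),(197,420))]
print(plane(d,q,144).round(1))
# eye, hook plate
b=(315,165,405,275); im=cv2.resize(d['frame'][:,:,::-1][b[1]:b[3],b[0]:b[2]],None,fx=7,fy=7,interpolation=cv2.INTER_CUBIC)
R=np.array([[np.cos(0.0),-1],[0,0]])
cv2.imwrite('pics/press_top.png',im[:, :])
E
```

```text
[[471.7  -9.7 144. ]
 [480.4  -1.4 144. ]
 [480.  -18.  144. ]
 [463.3 -18.  144. ]
 [463.7  -1.4 144. ]]
```

View pics/press_top.png

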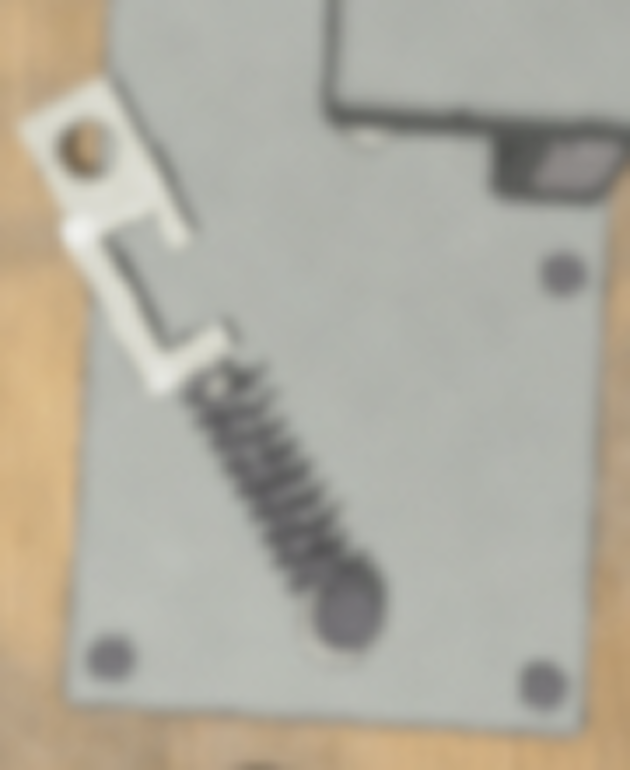

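```bash
cat >> h.py <<'E'
YA=np.array([.9962,-.0872]); XA=np.array([-.0872,-.9962]); POST=np.array([660.5,-269.4]); LUG=POST-135*YA
def topress(p): p=np.array(p)[:2]-POST; return np.array([p@XA,p@YA])   # relative to post
def frompress(x,y): return POST+x*XA+y*YA
E
python3 - <<'E'
from h import *
d=load('top')
e=plane(d,[(326.8,185.9)],33)[0]; print('eye',e, np.hypot(*(e[:2]-LUG)), LUG)
v=e[:2]-LUG; print('swing',np.arctan2(-v@XA,v@YA))
print(plane(d,[(364.5,250.9)],47))
g=d['frame']; X=xyzmap(d)
# eye via contour of dark hole in bright plate
print(X[186,320:335,2].round(),X[183:190,327,2].round())
for n in('top','side'):
  dd=load(n); print(n,proj(dd,[np.r_[e[:2],34],np.r_[POST,44],np.r_[LUG,45]]).round(1))
E
```

```text
eye [ 649.08700947 -195.82047209   33.        ] 137.72211990874194 [ 526.013 -257.628]
swing 0.5527145937043418
[[ 529.84172471 -258.27494738   47.        ]]
[33. 35. 34.  2.  1.  2. -2. -1. -1. 12. 14. 10. 35. 34. 35.] [-1.  2. -3. -1. -0. -0. -1.]
top [[326.8 185.8]
 [368.3 177.3]
 [364.1 253.2]]
side [[272.2 259.8]
 [269.1 239.5]
 [334.2 240. ]]
```

>>> {"fn": "servo_tool", "kwargs": {"rows": [[[1.6,-3.6,0],-0.08,8.5],[[1.6,-3.6,0],-0.08,8.5],[[1.6,-3.6,0],-0.08,8.5],[[1.6,-3.6,0],-0.08,8.5],[[1.6,-3.6,0],-0.08,8.5]]}}

```text
clock: 0.52
eef_pos: [285.4, 408.4, 202.5]
tcp_rot: [-3.141, 0.0, 2.403]
contact_force: [2.4, -0.0, 0.9]
opening: 0.993
```

>>> {"fn": "servo_tool", "kwargs": {"rows": [[[1.6,-3.6,0],-0.08,8.5],[[1.6,-3.6,0],-0.08,8.5],[[1.6,-3.6,0],-0.08,8.5],[[1.6,-3.6,0],-0.08,8.5],[[1.6,-3.6,0],-0.08,8.5]]}}

```text
clock: 0.93
eef_pos: [365.5, 228.4, 202.8]
tcp_rot: [-3.142, 0.0, 2.003]
contact_force: [0.3, -0.1, -0.5]
opening: 0.993
```

>>> {"fn": "servo_tool", "kwargs": {"rows": [[[1.6,-3.6,0],-0.08,8.5],[[1.6,-3.6,0],-0.08,8.5],[[1.6,-3.6,0],-0.08,8.5],[[1.6,-3.6,0],-0.08,8.5],[[1.6,-3.6,0],-0.08,8.5]]}}

```text
clock: 1.35
eef_pos: [445.5, 48.3, 202.9]
tcp_rot: [3.142, -0.0, 1.603]
contact_force: [1.6, 1.1, -0.4]
opening: 0.992
```

>>> {"fn": "servo_tool", "kwargs": {"rows": [[[1.3,-2.9,0],-0.032,8.5],[[1.3,-2.9,0],0,8.5],[[0,0,-1],0,8.5],[[0,0,0],0,8.5]]}}

```text
clock: 1.68
eef_pos: [470.7, -9.0, 191.3]
tcp_rot: [-3.139, -0.0, 1.572]
contact_force: [-0.5, 0.5, 0.3]
opening: 0.996
```

```bash
python3 - <<'E'
from h import *
d=grab('top'); save(d,'top1.png',(160,110,480,340),2.5)
d=grab('side'); save(d,'side1.png',(220,100,460,370),2.5)
s=r.sense(); print(s['eef_pos'],s['tcp_rot'],s['clock'])
E
```

```text
[470.3532617   -7.3359597  192.27128635] [-3.13952719e+00 -4.00307387e-04  1.57435308e+00] 1.7833
```

View pics/side1.png

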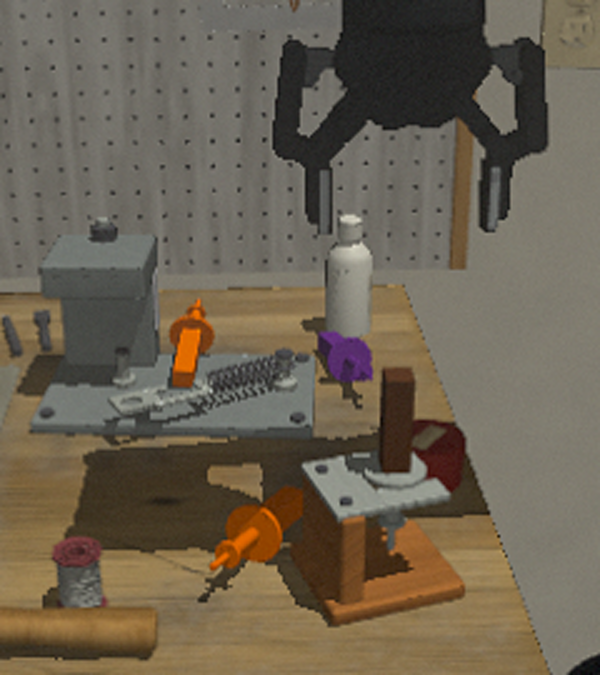

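View pics/top1.png

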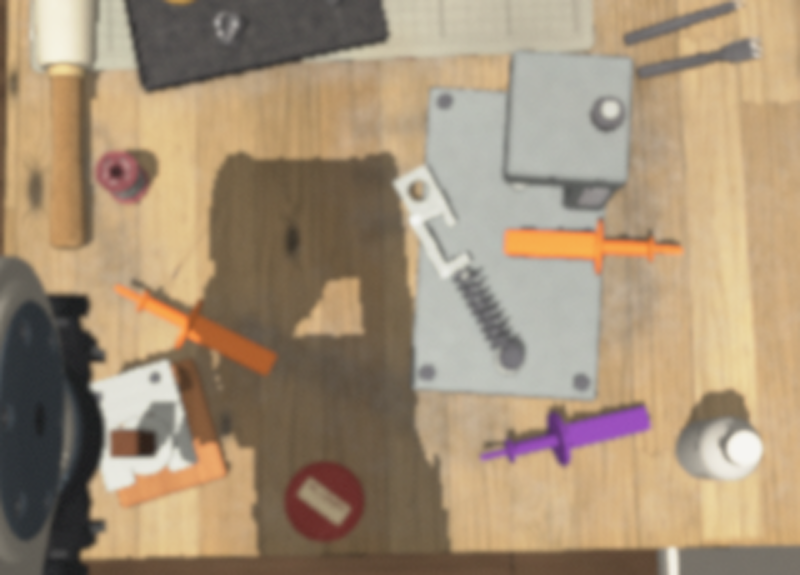

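>>> {"fn": "servo_tool", "kwargs": {"rows": [[[0,0,-3],0,8.5],[[0,0,-3],0,8.5],[[0.1,-0.1,-2.8],0,8.5],[[0,0,0],0,4],[[0,0,0],0,2.5]], "squeeze": 25}}

```text
clock: 2.2
eef_pos: [471.1, -7.6, 104.5]
tcp_rot: [-3.138, -0.0, 1.576]
contact_force: [0.1, -0.1, 0.2]
opening: 0.743
```

>>> {"fn": "servo_tool", "kwargs": {"rows": [[[0,0,0],0,1.0],[[0,0,0],0,1.0],[[0,0,0],0,1.0],[[0,0,0],0,1.0],[[0,0,0],0,1.0]]}}

```text
clock: 2.62
eef_pos: [473.0, -8.6, 106.2]
tcp_rot: [3.14, -0.0, 1.575]
contact_force: [-1.8, 0.2, 8.3]
opening: 0.2
```

>>> {"fn": "servo_tool", "kwargs": {"rows": [[[0,0,0.5],0,1.0],[[0,0,0.5],0,1.0],[[0,0,0.5],0,1.0],[[0,0,0],0,1.0],[[0,0,0],0,1.0]]}}

```text
clock: 3.03
eef_pos: [472.7, -8.7, 120.4]
tcp_rot: [3.141, 0.0, 1.575]
contact_force: [0.4, -0.5, -1.0]
opening: 0.201
```

```bash
python3 - <<'E'
from h import *
d=grab('side'); save(d,'side2.png',(300,100,460,370),2.9)
s=r.sense(); print(s['eef_pos'],s['tcp_rot'],s['contact_force'],s['wrist_torque'])
E
```

```text
[472.43481436  -8.72873978 120.05101   ] [3.14120691e+00 2.62923588e-05 1.57478394e+00] [ 0.51847632  0.48226268 -1.0999302 ] [-0.01706258 -0.00541511 -0.03497863]
```

View pics/side2.png

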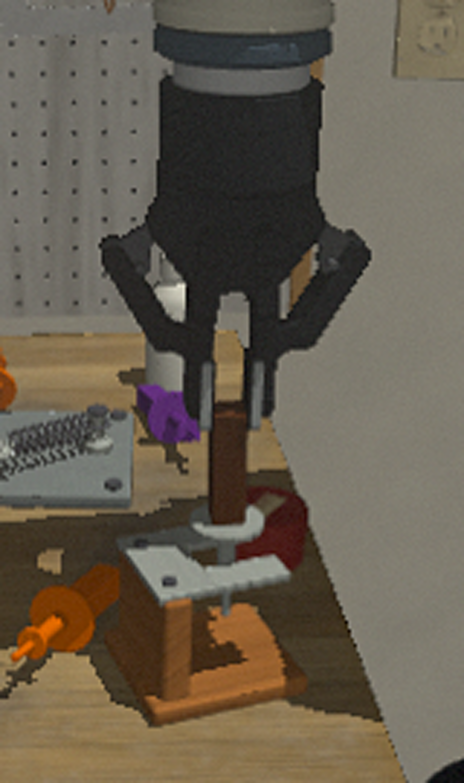

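```bash
python3 - <<'E'
from h import *
d=load('side')
c=472.5,-8.7
for z in (90,109,120,128,141,159,174,200): print(z,(proj(d,[[c[0],c[1],z]])[0]-[300,100])*2.9)
print([ (u,v,dep(d,(u,v))[0].round()) for u,v in((300+205/2.9,100+410/2.9),(300+230/2.9,100+450/2.9),(300+262/2.9,100+400/2.9),(300+275/2.9,100+400/2.9),(300+240/2.9,100+200/2.9))])
E
```

```text
90 [223.07485138 523.53868982]
109 [224.51239429 491.69284719]
120 [225.34914148 472.9060591 ]
128 [225.95960069 459.07998037]
141 [226.95479002 436.31717325]
159 [228.33859979 404.18902773]
174 [229.4962008  376.86755386]
200 [231.5098553  328.31364739]
[(370.6896551724138, 241.3793103448276, array([486.,   3., 161.])), (379.3103448275862, 255.17241379310346, array([472.,  -2., 137.])), (390.3448275862069, 237.93103448275863, array([458.,   3., 166.])), (394.82758620689657, 237.93103448275863, array([450.,  -2., 164.])), (382.7586206896552, 168.9655172413793, array([476.,  27., 275.]))]
```

```bash
python3 - <<'E'
from h import *
d=load('side')
for z in (180,190,200,205,210,215,220,230): print(z,(proj(d,[[516,-8.,z],[428,-8,z]])-[220,100])*2.5)
d=grab('side'); X=xyzmap(d)
m=(abs(X[...,0]-472)<70)&(abs(X[...,1]+5)<40)&(X[...,2]>92)
hsv=cv2.cvtColor(d['frame'],cv2.COLOR_RGB2HSV)
for u in range(362,402,2):
    col=[(v,int(X[v,u,2]),int(X[v,u,1]),int(hsv[v,u,1]),int(hsv[v,u,2])) for v in range(225,262,5) if m[v,u]]
    print(u,col)
save(d,'side3.png',(340,180,420,290),7)
E
```

```text
180 [[323.13867926 317.30449327]
 [474.80519259 314.33705719]]
190 [[323.34706863 301.20416626]
 [475.93563353 298.31185714]]
200 [[323.5544077  284.90707359]
 [477.06874147 282.0931169 ]]
205 [[323.65764494 276.684366  ]
 [477.63618686 273.91083099]]
210 [[323.76057267 268.41203009]
 [478.20416561 265.67976677]]
215 [[323.86317435 260.08993331]
 [478.77263012 257.39980681]]
220 [[323.96543302 251.71794988]
 [479.3415312  249.07084072]]
230 [[324.16885118 234.82385584]
 [480.48043811 232.26548597]]
362 []
364 [(225, 184, -3, 43, 30), (230, 175, -5, 91, 28), (235, 168, -3, 15, 33), (240, 161, -2, 28, 36)]
366 [(225, 185, -1, 7, 38), (230, 177, -2, 29, 35), (235, 169, -1, 35, 36), (240, 160, -3, 27, 38)]
368 [(225, 186, 2, 28, 37), (230, 177, -2, 46, 33), (235, 169, -1, 7, 36), (240, 161, -2, 16, 32), (245, 150, -9, 19, 55)]
370 [(225, 186, 2, 4, 61), (230, 179, 2, 3, 91), (235, 171, 2, 8, 94), (240, 162, 0, 8, 95), (245, 155, 2, 12, 109)]
372 [(225, 184, -3, 4, 62), (230, 178, 2, 6, 90), (235, 170, 1, 5, 96), (240, 163, 2, 12, 109), (245, 155, 1, 5, 102), (250, 140, -11, 118, 28), (25
[... 747 characters left out ...]
, 170, -16, 24, 21), (235, 162, -15, 31, 25), (240, 155, -12, 103, 37), (245, 153, 0, 149, 58), (250, 145, -1, 107, 55), (255, 137, 0, 108, 59), (260, 129, 0, 122, 65)]
386 [(225, 184, -1, 60, 30), (230, 177, 0, 15, 34), (235, 170, 2, 25, 41), (240, 162, 1, 17, 46), (245, 154, 1, 10, 53)]
388 [(225, 183, -3, 12, 86), (230, 177, 0, 8, 94), (235, 170, 0, 9, 110), (240, 162, 2, 5, 107), (245, 153, 0, 7, 106)]
390 [(225, 184, 0, 7, 74), (230, 178, 1, 6, 83), (235, 169, 0, 5, 94)]
392 [(225, 183, -4, 8, 32), (230, 176, -2, 15, 33), (235, 167, -4, 6, 42), (240, 160, -1, 0, 34)]
394 [(225, 183, -3, 24, 32), (230, 175, -4, 17, 45), (235, 167, -3, 32, 71), (240, 160, -1, 33, 70)]
396 []
398 []
400 []
```

View pics/side3.png

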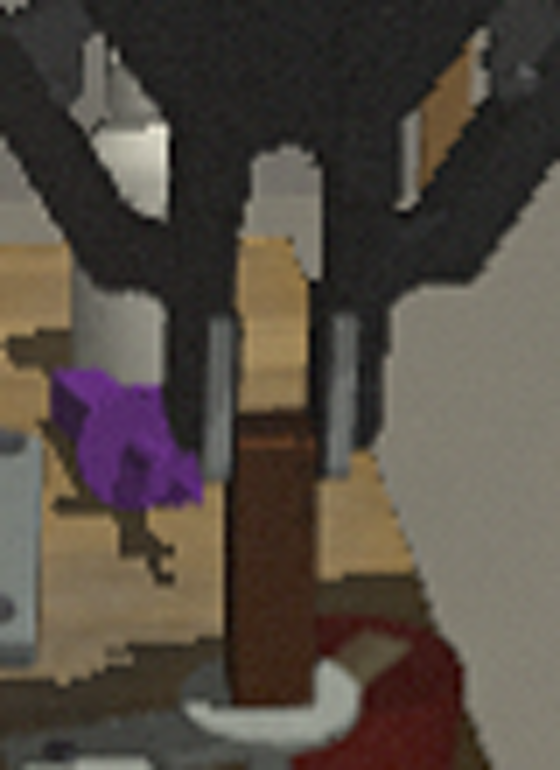

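>>> {"fn": "servo_tool", "kwargs": {"rows": [[[0,0,-0.7],0,1.0],[[0,0,-0.7],0,1.0],[[0,0,0],0,1.0],[[0,0,0],0,5.0],[[0,0,0],0,6.0]]}}

```text
clock: 3.55
eef_pos: [472.1, -8.7, 105.2]
tcp_rot: [-3.141, -0.0, 1.575]
contact_force: [-0.4, 0.9, -0.4]
opening: 0.473
```

>>> {"fn": "servo_tool", "kwargs": {"rows": [[[0,0,0],0,6.0],[[0,0,-1],0,6.0],[[0,0,-1],0,6.0],[[0,0,0],0,6.0],[[0,0,0],0,6.0]]}}

```text
clock: 3.97
eef_pos: [471.4, -8.7, 84.8]
tcp_rot: [-3.139, -0.0, 1.575]
contact_force: [-0.0, -0.6, 0.6]
opening: 0.698
```

```bash
python3 - <<'E'
from h import *
d=grab('side'); save(d,'side4.png',(320,100,440,330),3.4)
s=r.sense(); print(s['eef_pos'],s['contact_force'])
E
```

```text
[471.9089983   -8.69218626  85.27962471] [-0.37693294 -0.04926881  0.36321077]
```

View pics/side4.png

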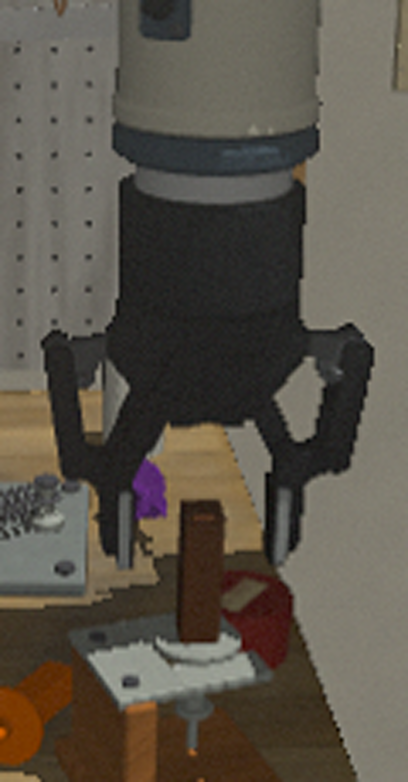

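>>> {"fn": "servo_tool", "kwargs": {"rows": [[[0,0,-0.7],0,6.0],[[0,0,-0.6],0,6.0],[[0,0,0],0,1.0],[[0,0,0],0,1.0],[[0,0,0],0,1.0]], "squeeze": 25}}

```text
clock: 4.43
eef_pos: [472.4, -8.7, 72.8]
tcp_rot: [-3.141, -0.0, 1.575]
contact_force: [0.8, -0.9, 0.2]
opening: 0.29
```

>>> {"fn": "servo_tool", "kwargs": {"rows": [[[0,0,0],0,1.0],[[0,0,0],0,1.0],[[0,0,0],0,1.0],[[0,0,0.8],0,1.0],[[0,0,0.7],0,1.0]]}}

```text
clock: 4.85
eef_pos: [472.1, -8.7, 88.3]
tcp_rot: [-3.141, -0.0, 1.575]
contact_force: [-0.3, 0.6, -0.9]
opening: 0.204
```

```bash
python3 - <<'E'
from h import *
d=grab('side'); save(d,'side5.png',(320,100,440,330),3.4)
s=r.sense(); print(s['eef_pos'],s['contact_force'],s['opening'])
E
```

```text
[473.22381652  -8.72271539  89.78519516] [ 0.19580708 -0.05487492 -0.10886641] 0.20811288967760172
```

View pics/side5.png

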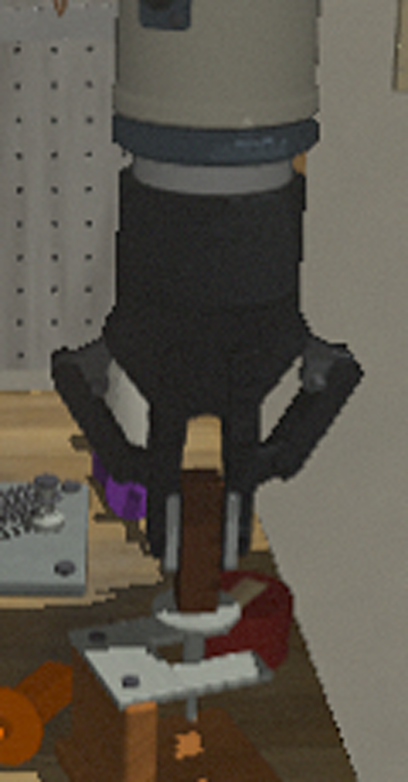

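>>> {"fn": "servo_tool", "kwargs": {"rows": [[[0,0.5,0],0,1.0],[[0,0.5,0],0,1.0],[[0,0.5,0],0,1.0],[[0,0.5,0],0,1.0],[[0,0.5,0],0,1.0]], "squeeze": 20}}

```text
clock: 5.32
eef_pos: [472.5, 16.2, 87.8]
tcp_rot: [3.141, 0.001, 1.576]
contact_force: [1.6, -6.2, -3.2]
opening: 0.206
```

>>> {"fn": "servo_tool", "kwargs": {"rows": [[[0,0.5,0],0,1.0],[[0,0.5,0],0,1.0],[[0,0.5,0],0,1.0],[[0,0.5,0],0,1.0]]}}

```text
clock: 5.65
eef_pos: [472.3, 36.2, 87.6]
tcp_rot: [-3.142, 0.001, 1.576]
contact_force: [0.7, -6.8, -2.2]
opening: 0.206
```

```bash
python3 - <<'E'
from h import *
d=grab('side'); save(d,'side6.png',(320,100,440,330),3.4)
d=grab('top'); save(d,'top6.png',(160,220,280,330),5)
s=r.sense(); print(s['eef_pos'],s['contact_force'],s['opening'])
E
```

```text
[472.55663402  36.83650913  87.87921683] [-0.21651477 -1.48603053  2.92599696] 0.21130448588580866
```

View pics/side6.png

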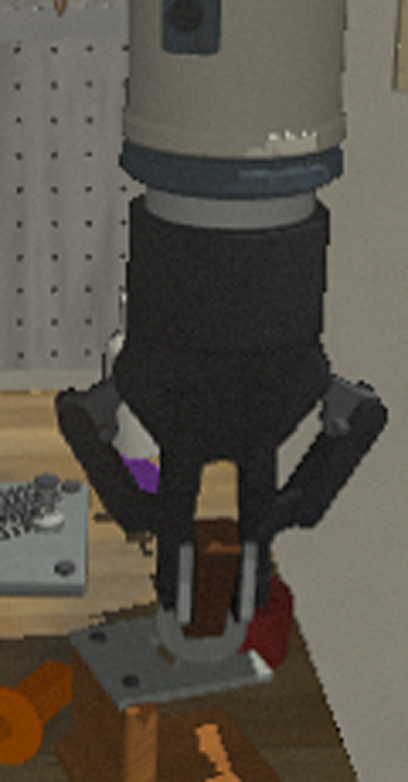

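View pics/top6.png

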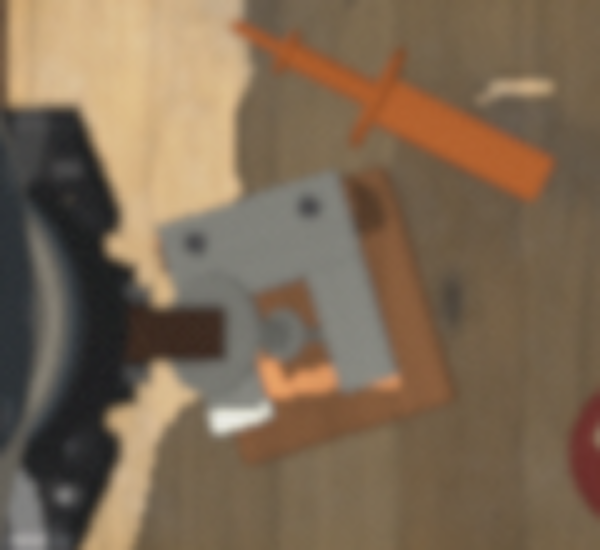

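```bash
cat >> h.py <<'E'
def handlefit(d, c, rad=60, zlo=60):
    """fit plane to brown handle face pixels in side view; returns lean angle deg, axis hints"""
    X=xyzmap(d); hsv=cv2.cvtColor(d['frame'],cv2.COLOR_RGB2HSV)
    m=(np.hypot(X[...,0]-c[0],X[...,1]-c[1])<rad)&(X[...,2]>zlo)&(hsv[...,1]>90)&(hsv[...,2]<130)&((hsv[...,0]<15)|(hsv[...,0]>170))
    m=cv2.morphologyEx(m.astype(np.uint8),cv2.MORPH_OPEN,np.ones((3,3)))>0
    P=X[m]
    for _ in range(8):
        c0=np.median(P,0) if _==0 else P.mean(0); n=np.linalg.svd(P-P.mean(0))[2][2]; dd=(P-P.mean(0))@n
        P=P[abs(dd)<max(2.5,1.5*np.abs(dd).mean())]
    if n[1]<0:n=-n
    return len(P),P.mean(0),n
E
python3 - <<'E'
from h import *
d=load('side'); k,c,n=handlefit(d,(472,37)); print(k,c,n,np.degrees(np.arcsin(-n[2])))
E
```

```text
152 [472.02659873  36.4471806  126.80886259] [ 0.12737384  0.90447067 -0.40707335] 24.02111942907724
```

>>> {"fn": "servo_tool", "kwargs": {"rows": [[[0,0.5,0.9],0,1.0],[[0,0.7,1.2],0,1.0],[[0,0.7,1.2],0,1.0],[[0,0.7,1.2],0,1.0],[[0,0,1.5],0,1.0]], "squeeze": 60}}

```text
clock: 6.17
eef_pos: [467.4, 61.1, 143.9]
tcp_rot: [-3.131, 0.003, 1.575]
contact_force: [1.0, 0.2, -0.6]
opening: 0.122
```

```bash
python3 - <<'E'
from h import *
d=grab('side'); save(d,'side7.png',(320,60,440,330),2.9)
d=grab('top'); save(d,'top7.png',(140,220,260,330),5)
s=r.sense(); print(s['eef_pos'],s['contact_force'],s['opening'],s['clock'])
E
```

```text
[473.01734145  62.77646916 148.76295806] [0.65305297 0.19044699 0.37194951] 0.11773317521722286 6.2667
```

View pics/side7.png

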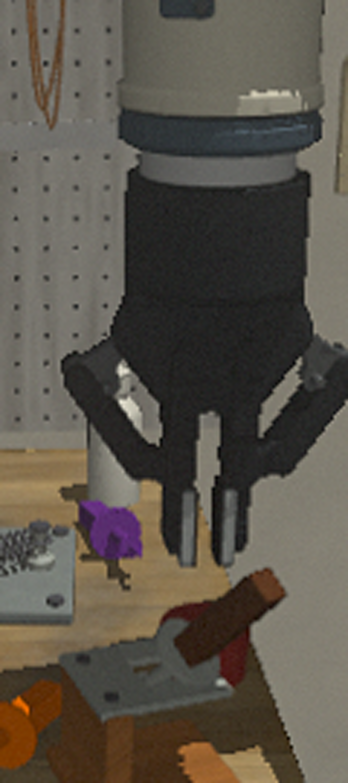

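View pics/top7.png

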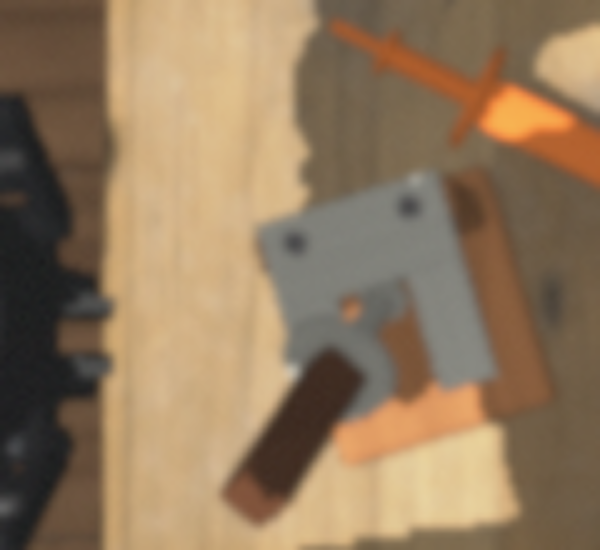

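```bash
python3 - <<'E'
from h import *
d=grab('side'); save(d,'side8.png',(320,200,440,330),4)
d=grab('top'); save(d,'top8.png',(140,220,260,330),5)
s=r.sense(); print(s['eef_pos'],s['clock'])
E
```

```text
[472.95820027  62.76755202 148.14853458] 6.3667
```

View pics/side8.png

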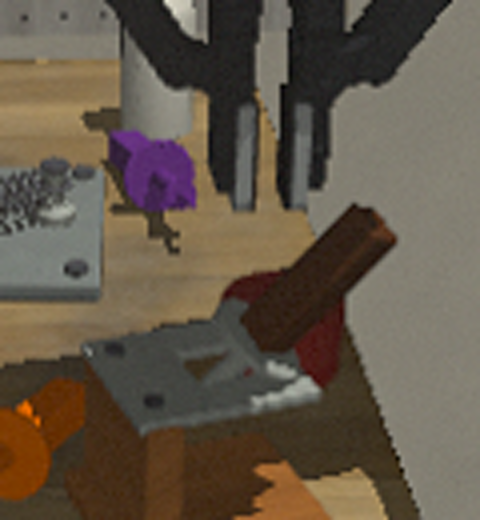

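View pics/top8.png

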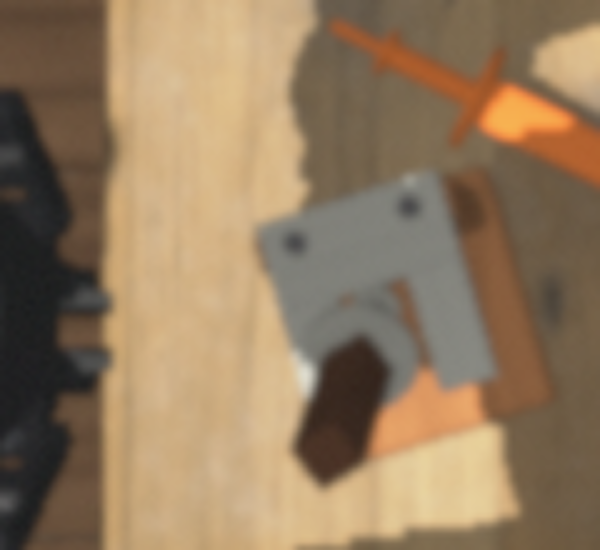

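>>> {"fn": "servo_tool", "kwargs": {"rows": [[[0,0,0],0,6],[[0,0,0],0,6.0],[[0,0,0],0,6.0]]}}

```text
clock: 6.62
eef_pos: [472.3, 62.4, 147.7]
tcp_rot: [-3.141, -0.0, 1.575]
contact_force: [0.2, -0.5, 0.9]
opening: 0.538
```

```bash
python3 - <<'E'
from h import *
d=grab('side'); save(d,'side9.png',(320,200,440,330),4)
d=grab('top'); save(d,'top9.png',(140,220,260,330),5)
s=r.sense(); print(s['eef_pos'],s['clock'])
E
```

```text
[472.27682027  62.34510701 147.72256146] 6.7167
```

View pics/side9.png

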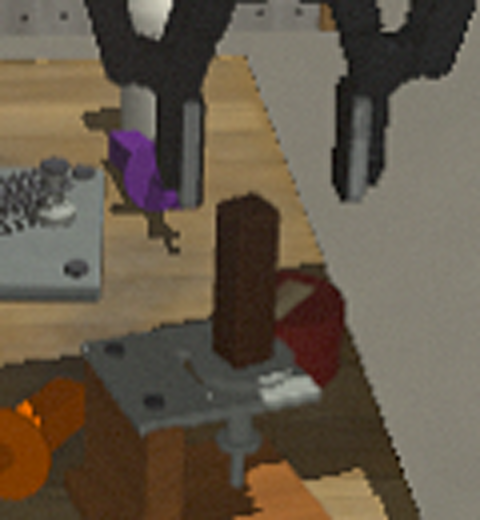

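View pics/top9.png

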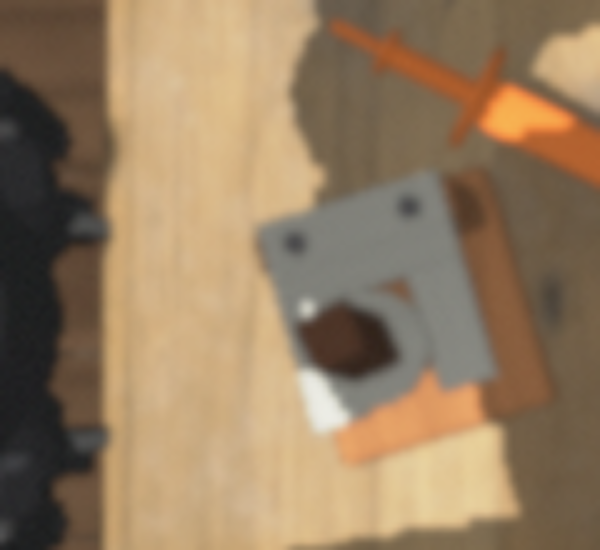

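```bash
python3 - <<'E'
from h import *
d=grab('top'); s=8; b=(185,265,245,315)
save(d,'top10.png',b,10)
d2=grab('side'); save(d2,'side10.png',(355,235,405,320),8)
E
```

```text
(no output)
```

View pics/top10.png

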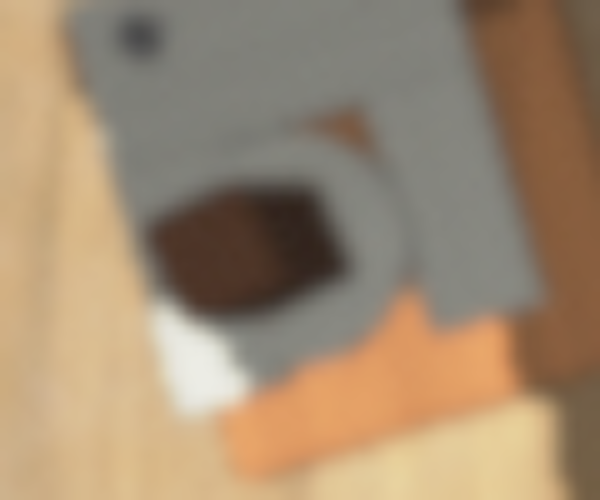

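View pics/side10.png

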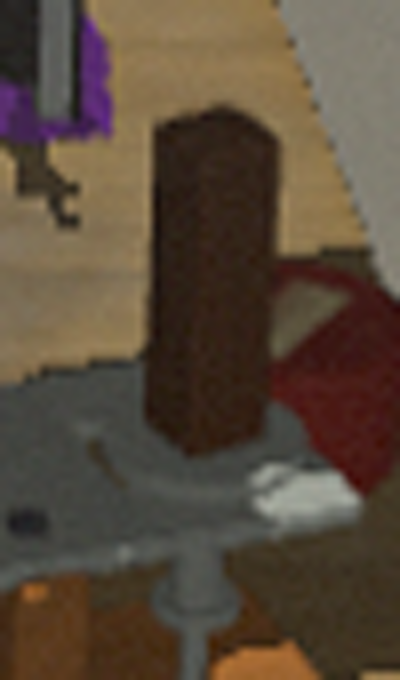

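```bash
python3 - <<'E'
from h import *
d=load('top')
print(plane(d,[(206.4,289.3)],144), [plane(d,[(185+x/10-.5,265+y/10-.5)],144)[0].round(1) for x,y in ((150,232),(238,185),(285,265),(205,312))])
s=r.sense(); print(s['eef_pos'])
d2=load('side'); print(proj(d2,[[464.5,-3,144],[464.5,-3,79]])-[355,235])
E
```

```text
[[467.74003381  -4.93544604 144.        ]] [array([470.4,   5.7, 144. ]), array([477.3,  -7.9, 144. ]), array([464.9, -15.1, 144. ]), array([458. ,  -2.8, 144. ])]
[472.31185812  62.31487015 147.76914819]
[[29.29007438 15.19446575]
 [27.33683773 53.53367824]]
```

>>> {"fn": "servo_tool", "kwargs": {"rows": [[[-0.1,-1.35,0],0.103,8.5],[[-0.1,-1.35,0],0.103,8.5],[[-0.1,-1.35,0],0.103,8.5],[[-0.1,-1.35,0],0.103,8.5],[[-0.1,-1.35,0],0.103,8.5]]}}

```text
clock: 7.23
eef_pos: [467.3, -5.8, 147.9]
tcp_rot: [3.142, 0.0, 2.095]
contact_force: [0.6, -0.4, 0.3]
opening: 0.994
```

>>> {"fn": "servo_tool", "kwargs": {"rows": [[[0,0,-1.5],0,8.5],[[0,0,-2],0,8.5],[[0,0,-2],0,7.0],[[0,0,-1.6],0,7.0],[[0,0,-0.6],0,7.0]]}}

```text
clock: 7.65
eef_pos: [466.0, -5.3, 69.0]
tcp_rot: [-3.139, -0.001, 2.09]
contact_force: [-1.2, -1.0, 0.3]
opening: 0.816
```

```bash
python3 - <<'E'
from h import *
d=grab('side'); save(d,'side11.png',(320,130,440,330),3.4)
s=r.sense(); print(s['eef_pos'],s['tcp_rot'],s['contact_force'],s['opening'])
E
```

```text
[465.89002499  -5.23596579  68.89830066] [-3.13866938e+00 -1.70494892e-03  2.08973021e+00] [-1.64711158  0.02013901 -1.57716503] 0.8185263761268056
```

View pics/side11.png

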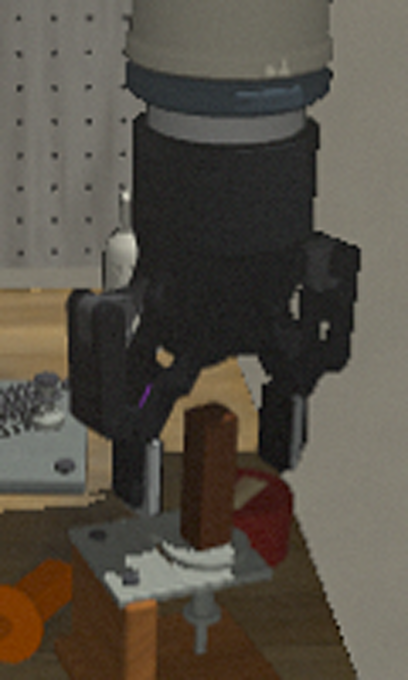

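>>> {"fn": "servo_tool", "kwargs": {"rows": [[[0,0,0],0,1.0],[[0,0,0],0,1.0],[[0,0,0],0,1.0],[[0,0,0],0,1.0],[[0,0,0],0,1.0]], "squeeze": 30}}

```text
clock: 8.12
eef_pos: [468.1, -5.2, 71.7]
tcp_rot: [3.14, 0.001, 2.09]
contact_force: [-0.3, -1.2, 4.3]
opening: 0.207
```

>>> {"fn": "servo_tool", "kwargs": {"rows": [[[0,0,0],0,1.0],[[0,0,0],0,1.0],[[0,0,0.7],0,1.0],[[0,0,0.7],0,1.0],[[0,0,0],0,1.0]]}}

```text
clock: 8.53
eef_pos: [468.1, -5.2, 86.3]
tcp_rot: [3.14, 0.001, 2.09]
contact_force: [0.5, -0.4, -0.6]
opening: 0.206
```

```bash
python3 - <<'E'
from h import *
d=grab('side'); save(d,'side12.png',(320,130,440,330),3.4)
s=r.sense(); print(s['eef_pos'],s['tcp_rot'],s['contact_force'],s['opening'])
E
```

```text
[467.97713465  -5.2164387   85.78034657] [3.14022899e+00 8.29148142e-04 2.08981478e+00] [-0.86669602  0.09520749 -0.81578765] 0.20602460723777138
```

View pics/side12.png

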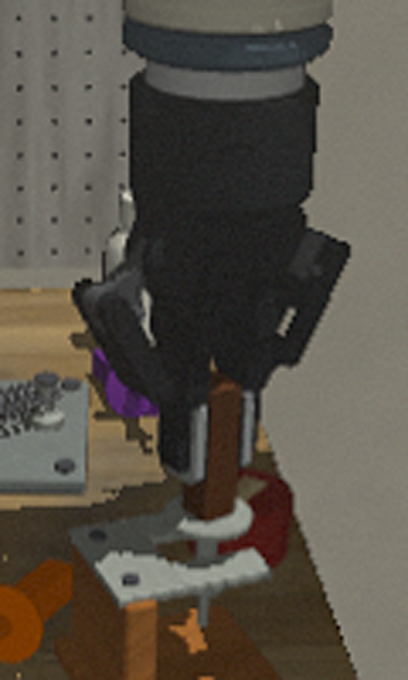

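>>> {"fn": "servo_tool", "kwargs": {"rows": [[[-0.2,0.45,0],0,1.0],[[-0.2,0.45,0],0,1.0],[[-0.2,0.45,0],0,1.0],[[-0.2,0.45,0],0,1.0],[[-0.2,0.45,0],0,1.0]]}}

```text
clock: 9.0
eef_pos: [456.6, 16.6, 84.5]
tcp_rot: [-3.14, 0.001, 2.091]
contact_force: [0.7, -7.7, -4.0]
opening: 0.204
```

>>> {"fn": "servo_tool", "kwargs": {"rows": [[[-0.2,0.45,0],0,1.0],[[-0.2,0.45,0],0,1.0],[[-0.2,0.45,0],0,1.0],[[0,0,0],0,1.0]]}}

```text
clock: 9.33
eef_pos: [450.9, 30.9, 84.8]
tcp_rot: [-3.141, 0.001, 2.091]
contact_force: [-0.5, -3.3, 3.0]
opening: 0.208
```

```bash
python3 - <<'E'
from h import *
d=grab('side'); save(d,'side13.png',(320,130,440,330),3.4)
d=grab('top'); save(d,'top13.png',(160,220,280,330),5)
s=r.sense(); print(s['eef_pos'],s['tcp_rot'],s['contact_force'],s['opening'])
E
```

```text
[451.19031435  30.81427756  84.9509272 ] [-3.14126480e+00  1.65368180e-04  2.09026631e+00] [-0.41611992 -2.80954056  2.91007831] 0.20613196951043544
```

View pics/side13.png

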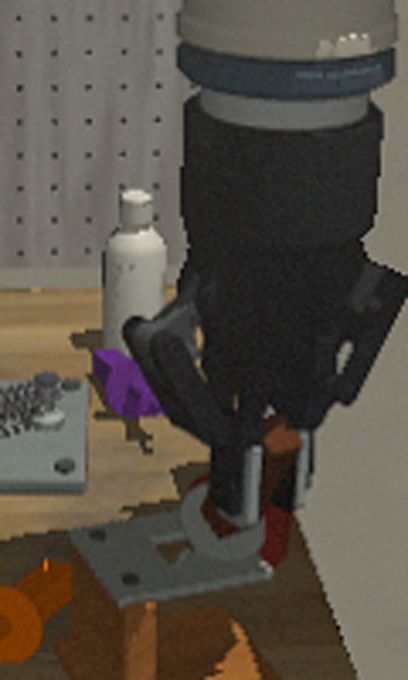

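View pics/top13.png

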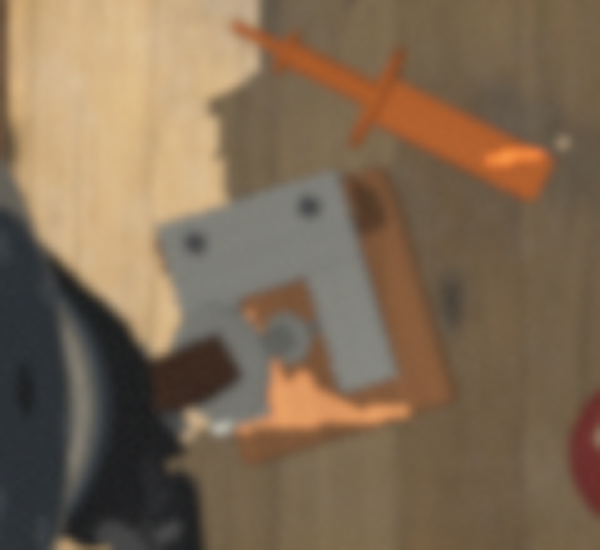

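>>> {"fn": "servo_tool", "kwargs": {"rows": [[[0,-0.2,0.2],0,1.0],[[-0.96,-0.29,0],0,1.0],[[-0.96,-0.29,0],0,1.0],[[-0.96,-0.29,0],0,1.0],[[-0.96,-0.29,0],0,1.0]], "squeeze": 60}}

```text
clock: 9.85
eef_pos: [411.2, 16.9, 86.6]
tcp_rot: [-3.141, -0.001, 2.089]
contact_force: [-0.0, -0.4, -1.6]
opening: 0.199
```

>>> {"fn": "servo_tool", "kwargs": {"rows": [[[-0.96,-0.29,0],0,1.0],[[-0.96,-0.29,0],0,1.0],[[0,0,0],0,1.0]]}}

```text
clock: 10.1
eef_pos: [391.0, 10.9, 86.6]
tcp_rot: [-3.14, -0.001, 2.089]
contact_force: [-0.6, 0.3, -2.7]
opening: 0.199
```

```bash
python3 - <<'E'
from h import *
d=grab('side'); save(d,'side14.png',(320,130,480,330),3)
d=grab('top'); save(d,'top14.png',(160,220,280,330),5)
s=r.sense(); print(s['eef_pos'],s['tcp_rot'],s['contact_force'],s['opening'])
E
```

```text
[393.7132135   11.26595808  87.09161423] [3.14095067e+00 2.93889809e-04 2.08931582e+00] [ 0.33383582  0.30740987 -1.03552584] 0.20211654526572817
```

View pics/side14.png

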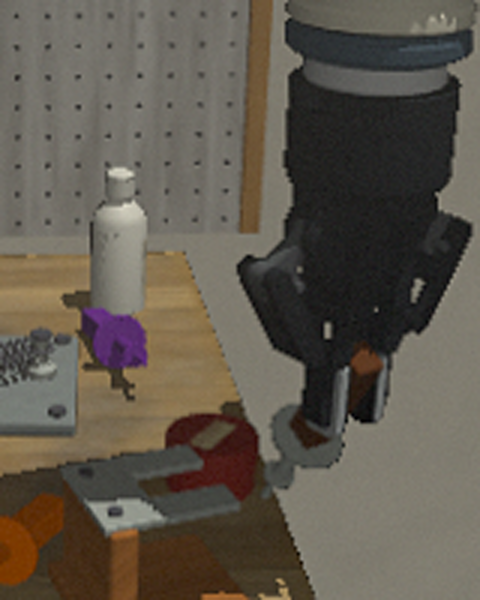

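View pics/top14.png

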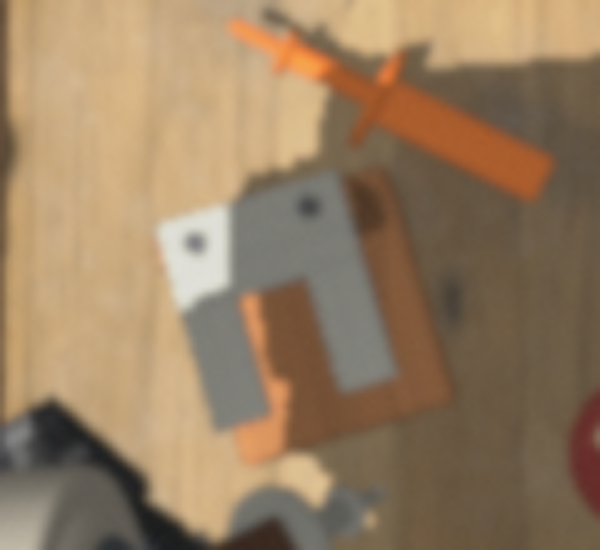

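>>> {"fn": "servo_tool", "kwargs": {"rows": [[[0,0,2.0],0,1.0],[[0,0,2.5],0,1.0],[[0,0,2.5],0,1.0],[[2,-1,1.5],-0.1,1.0],[[2.5,-1.5,0],-0.1,1.0]]}}

```text
clock: 10.62
eef_pos: [440.9, -13.1, 175.4]
tcp_rot: [3.136, 0.001, 1.887]
contact_force: [2.2, -0.3, -0.9]
opening: 0.2
```

>>> {"fn": "servo_tool", "kwargs": {"rows": [[[3,-2.3,0],-0.1,1.0],[[3.5,-2.3,0],-0.1,1.0],[[3.5,-2.3,0],-0.1,1.0],[[3.5,-2.3,0],-0.105,1.0],[[2.5,-1.5,0],0,1.0]]}}

```text
clock: 11.03
eef_pos: [601.7, -122.5, 171.8]
tcp_rot: [3.14, 0.0, 1.478]
contact_force: [-0.4, 0.5, -1.5]
opening: 0.205
```

>>> {"fn": "servo_tool", "kwargs": {"rows": [[[0,0,0],0,1.0],[[0,0,0],0,1.0]]}}

```text
clock: 11.2
eef_pos: [599.6, -121.1, 171.1]
tcp_rot: [-3.141, -0.0, 1.484]
contact_force: [-1.1, 0.5, -2.0]
opening: 0.206
```

```bash
python3 - <<'E'
from h import *
d=grab('side'); save(d,'side15.png',(200,80,360,300),3.3)
d=grab('top'); save(d,'top15.png',(220,100,420,280),4)
s=r.sense(); print(s['eef_pos'],s['tcp_rot'],s['contact_force'],s['opening'],s['clock'])
E
```

```text
[ 597.62085323 -119.87338619  171.28218518] [-3.14019094e+00 -3.57432642e-04  1.48492763e+00] [-0.3102282  -0.02941358 -1.59766745] 0.20174561155111675 11.3
```

View pics/side15.png

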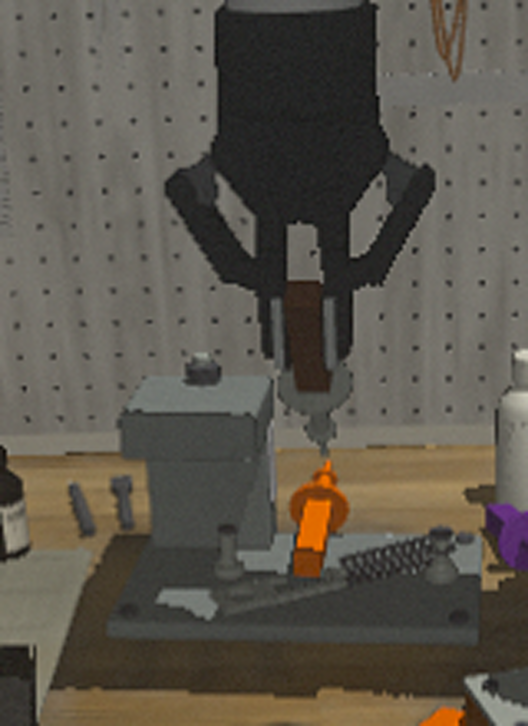

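View pics/top15.png

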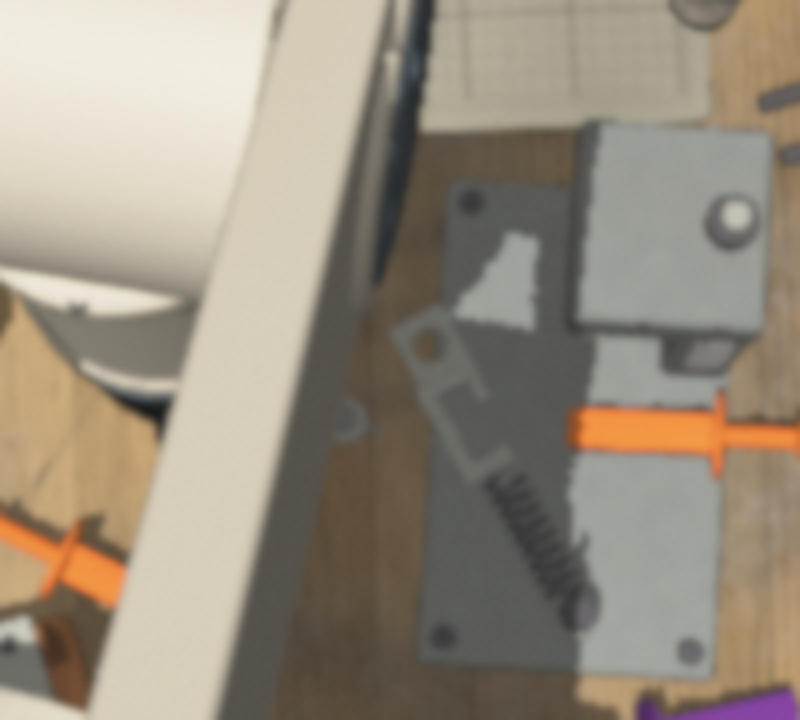

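```bash
cat >> h.py <<'E'
def crop2px(p,b,s): return (b[0]+p[0]/s-.5,b[1]+p[1]/s-.5)
E
python3 - <<'E'
from h import *
d=load('side'); t=load('top'); b=(200,80)
X=xyzmap(d)
H=np.array([598,-120,211.])
for name,p,L in(('tip',(325,455),92.5),('disc',(320,427),70),('collar',(315,385),36.5)):
    px=crop2px(p,b,3.3); o,v=ray(d,px); v=v[0]/np.linalg.norm(v[0]); w=o-H; B=w@v; C=w@w-L*L; D=B*B-C
    s=-B+np.sqrt(max(D,0)); P=o+s*v; print(name,px,D,P.round(1), np.degrees(np.arcsin(np.hypot(*(P-H)[:2])/L)).round(1), 'depthpt',X[int(px[1]),int(px[0])].round(1))
px=crop2px((345,418),(220,100),4); print([plane(t,px,z)[0].round(1) for z in (140,150,160,170)], dep(t,px))
m=handlefit(d,(598,-120),60,150); print(m,np.degrees(np.arcsin(-m[2][2])))
# depth of steel pixels column
for v in range(186,222,3): print(v,[X[v,u].round(0).tolist() for u in range(292,300,2)])
E
```

```text
tip (297.9848484848485, 217.37878787878788) 5483.027801392367 [ 595.2 -168.4  132.2] 31.6 depthpt [ 597.  -170.3  132.2]
disc (296.469696969697, 208.8939393939394) 3186.8852112635504 [ 596.9 -158.3  152.4] 33.1 depthpt [ 597.5 -155.2  155.2]
collar (294.95454545454544, 196.16666666666669) 912.7615177375264 [ 598.  -141.8  181.8] 36.8 depthpt [ 599.2 -132.   185.5]
[array([ 597.9, -160.2,  140. ]), array([ 596.1, -160.4,  150. ]), array([ 594.3, -160.7,  160. ]), array([ 592.5, -160.9,  170. ])] [[ 594.21883253 -160.69297313  160.43141798]]
(42, array([ 601.7243012 , -120.13293299,  216.70856416]), array([-0.81532755,  0.50114454, -0.2899916 ])) 16.857453203542814
186 [[601.0, -122.0, 206.0], [598.0, -121.0, 207.0], [595.0, -118.0, 208.0], [591.0, -109.0, 210.0]]
189 [[602.0, -125.0, 200.0], [598.0, -124.0, 201.0], [595.0, -125.0, 200.0], [591.0, -111.0, 205.0]]
192 [[602.0, -129.0, 194.0], [599.0, -128.0, 194.0], [595.0, -124.0, 195.0], [592.0, -112.0, 199.0]]
195 [[602.0, -132.0, 187.0], [599.0, -131.0, 188.0], [596.0, -129.0, 188.0], [592.0, -132.0, 187.0]]
198 [[603.0, -134.0, 181.0], [599.0, -133.0, 182.0], [596.0, -135.0, 181.0], [593.0, -133.0, 182.0]]
201 [[603.0, -136.0, 175.0], [600.0, -134.0, 176.0], [596.0, -133.0, 176.0], [593.0, -131.0, 177.0]]
204 [[603.0, -129.0, 172.0], [599.0, -126.0, 173.0], [596.0, -130.0, 172.0], [593.0, -129.0, 172.0]]
207 [[622.0, -501.0, 28.0], [601.0, -155.0, 157.0], [598.0, -156.0, 157.0], [594.0, -152.0, 158.0]]
210 [[605.0, -162.0, 149.0], [601.0, -162.0, 149.0], [598.0, -157.0, 151.0], [594.0, -157.0, 151.0]]
213 [[623.0, -521.0, 4.0], [601.0, -157.0, 145.0], [598.0, -153.0, 147.0], [594.0, -154.0, 146.0]]
216 [[623.0, -510.0, -0.0], [618.0, -509.0, 0.0], [613.0, -509.0, 0.0], [595.0, -166.0, 136.0]]
219 [[566.0, 603.0, 441.0], [618.0, -492.0, -1.0], [612.0, -492.0, -1.0], [607.0, -491.0, -1.0]]
```

>>> {"fn": "servo_tool", "kwargs": {"rows": [[[2.0,-0.2,-1.5],0,1.0],[[2.0,-0.2,-1.7],0,1.0],[[1.2,-0.2,-1.8],0,1.0],[[0,-0.2,-1.7],0,1.0],[[0,0,0],0,1.0]]}}

```text
clock: 11.72
eef_pos: [647.6, -127.1, 101.5]
tcp_rot: [-3.136, -0.001, 1.486]
contact_force: [-2.0, 0.4, -1.3]
opening: 0.203
```

```bash
python3 - <<'E'
from h import *
s=r.sense(); print(s['eef_pos'],s['tcp_rot'],s['contact_force'],s['opening'],s['clock'])
d=grab('side'); save(d,'side16.png',(230,180,320,290),7)
d=grab('top'); save(d,'top16.png',(300,150,400,270),6)
s=r.sense(); print(s['eef_pos'])
E
```

```text
[ 647.64377872 -127.14680195  101.49354518] [-3.13605533e+00 -5.78519159e-04  1.48581466e+00] [-1.95740283  0.41659958 -1.30771619] 0.20260555974189168 11.7167
[ 648.98953548 -127.46131546  104.74323548]
```

View pics/side16.png

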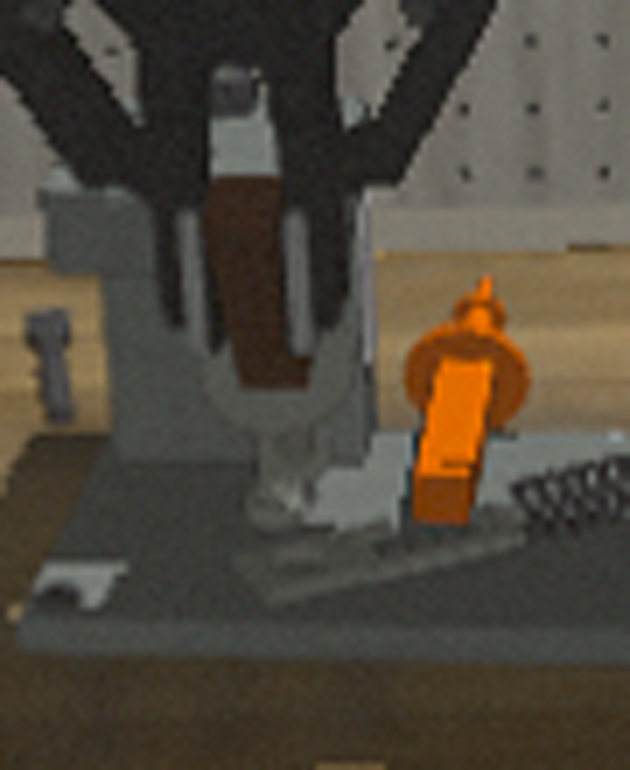

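View pics/top16.png

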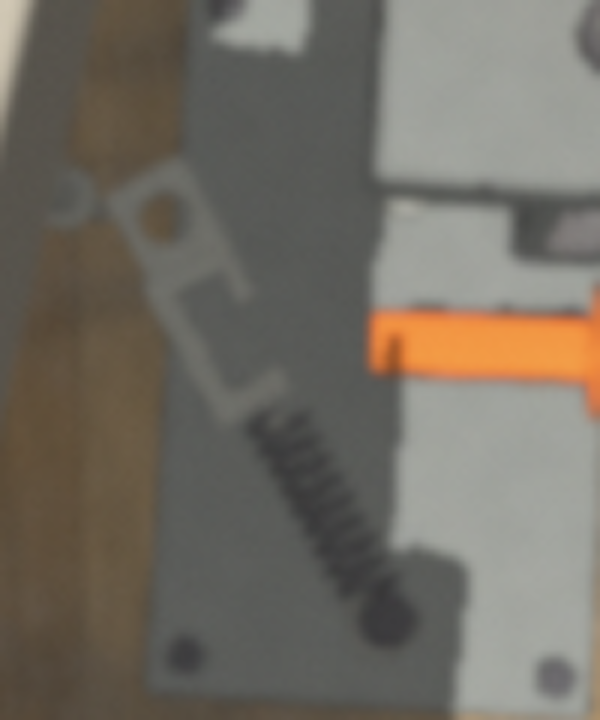

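```bash
python3 - <<'E'
from h import *
t=load('top'); d=load('side')
f=lambda p: crop2px(p,(300,150),6)
print('tip',plane(t,f((106,208)),65)[0].round(1),'disc',plane(t,f((68,197)),82)[0].round(1),'eye',plane(t,f((163,217)),33)[0].round(1))
print('orange end',plane(t,f((370,312)),30)[0].round(1),plane(t,f((370,372)),30)[0].round(1),topress(plane(t,f((370,340)),30)[0]))
X=xyzmap(t); 
for p in((385,340),(450,340),(550,340)): 
    q=f(p); print(X[int(q[1]),int(q[0])].round(1))
# predicted side px of eye & disc
print((proj(d,[[648.5,-196,34],[648,-167,82]])-[230,180])*7)
E
```

```text
tip [ 645.6 -178.7   65. ] disc [ 645.3 -168.1   82. ] eye [ 649.5 -195.6   33. ]
orange end [ 620.  -256.6   30. ] [ 601.9 -256.1   30. ] [ -8.71512124 -49.93478613]
[ 612.  -259.8   28.3]
[ 610.7 -278.9   33.4]
[ 609.1 -308.4   38.8]
[[297.6036449  558.33448084]
 [280.93966895 445.68102273]]
```

```bash
python3 - <<'E'
from h import *
d=load('side')
for P in ([648,-127,132],[648,-118,145],[646,-179,65],[646,-168,82],[646,-160,75],[648,-148,113]): print(P,((proj(d,[P])-[230,180])*7).round())
X=xyzmap(d)
for v in range(215,262,3): print(v,[X[v,u].round(0).tolist() for u in (266,268,270,272,274)])
E
```

```text
[648, -127, 132] [[256. 330.]]
[648, -118, 145] [[250. 295.]]
[646, -179, 65] [[296. 484.]]
[646, -168, 82] [[289. 444.]]
[646, -160, 75] [[288. 481.]]
[648, -148, 113] [[268. 367.]]
215 [[646.0, -114.0, 159.0], [643.0, -113.0, 160.0], [640.0, -119.0, 157.0], [636.0, -114.0, 159.0], [634.0, -121.0, 156.0]]
218 [[647.0, -116.0, 153.0], [643.0, -117.0, 153.0], [640.0, -115.0, 153.0], [637.0, -115.0, 153.0], [634.0, -122.0, 151.0]]
221 [[566.0, 603.0, 441.0], [644.0, -121.0, 146.0], [641.0, -118.0, 147.0], [637.0, -114.0, 149.0], [634.0, -120.0, 146.0]]
224 [[648.0, -125.0, 139.0], [645.0, -126.0, 138.0], [641.0, -115.0, 143.0], [637.0, -115.0, 143.0], [634.0, -118.0, 141.0]]
227 [[649.0, -130.0, 131.0], [646.0, -131.0, 131.0], [643.0, -131.0, 131.0], [638.0, -116.0, 137.0], [634.0, -116.0, 137.0]]
230 [[650.0, -135.0, 123.0], [647.0, -135.0, 123.0], [643.0, -134.0, 124.0], [638.0, -117.0, 131.0], [635.0, -118.0, 130.0]]
233 [[651.0, -139.0, 116.0], [647.0, -137.0, 117.0], [644.0, -136.0, 117.0], [640.0, -138.0, 116.0], [638.0, -150.0, 111.0]]
236 [[652.0, -144.0, 108.0], [648.0, -144.0
[... 347 characters left out ...]
, 16.0], [652.0, -168.0, 79.0], [648.0, -163.0, 81.0], [644.0, -161.0, 82.0], [641.0, -167.0, 79.0]]
248 [[671.0, -297.0, 11.0], [664.0, -266.0, 26.0], [648.0, -163.0, 75.0], [645.0, -163.0, 75.0], [641.0, -163.0, 75.0]]
251 [[669.0, -271.0, 17.0], [664.0, -266.0, 19.0], [660.0, -265.0, 19.0], [656.0, -268.0, 18.0], [643.0, -177.0, 62.0]]
254 [[668.0, -263.0, 14.0], [664.0, -262.0, 14.0], [660.0, -261.0, 14.0], [656.0, -264.0, 13.0], [652.0, -266.0, 12.0]]
257 [[668.0, -256.0, 10.0], [663.0, -254.0, 11.0], [659.0, -255.0, 11.0], [651.0, -211.0, 32.0], [647.0, -209.0, 33.0]]
260 [[661.0, -197.0, 33.0], [658.0, -198.0, 33.0], [654.0, -205.0, 29.0], [654.0, -241.0, 10.0], [647.0, -206.0, 28.0]]
```

>>> {"fn": "servo_tool", "kwargs": {"rows": [[[0.3,0,-0.5],0,1.0],[[0,-0.55,-0.85],0,1.0],[[0,-0.55,-0.85],0,1.0],[[0,-0.5,-0.8],0,1.0],[[0,0,0],0,1.0]]}}

```text
clock: 12.23
eef_pos: [651.8, -145.2, 72.9]
tcp_rot: [-3.139, -0.0, 1.484]
contact_force: [0.1, 0.6, -2.6]
opening: 0.201
```

```bash
python3 - <<'E'
from h import *
s=r.sense(); print(s['eef_pos'],s['contact_force'])
d=grab('side'); save(d,'side17.png',(230,180,320,290),7)
d=grab('top'); save(d,'top17.png',(300,150,400,250),7)
s=r.sense(); print(s['eef_pos'],s['contact_force'])
E
```

```text
[ 651.82098647 -145.24357462   72.85749428] [ 0.14565732  0.60459241 -2.58303577]
[ 652.6836038  -144.63739624   74.25450444] [ 0.28236156 -0.25853333 -1.46299008]
```

View pics/side17.png

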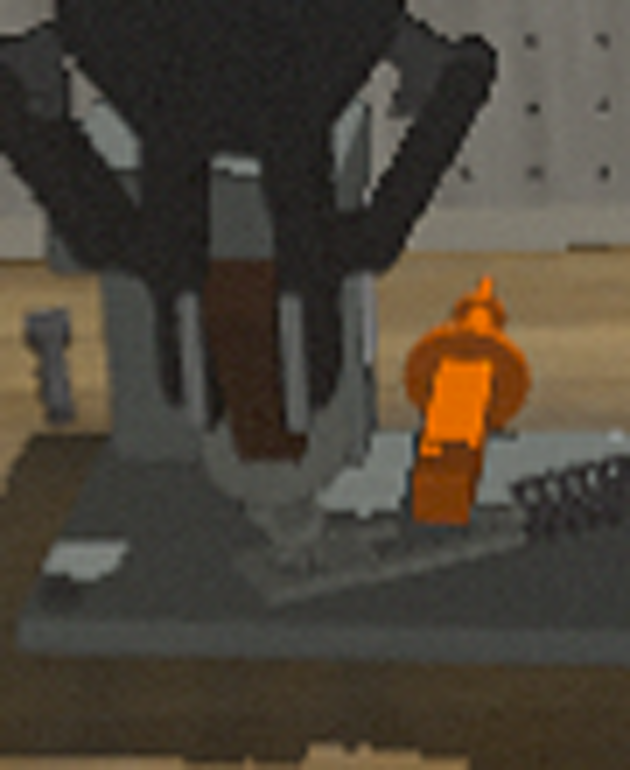

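View pics/top17.png

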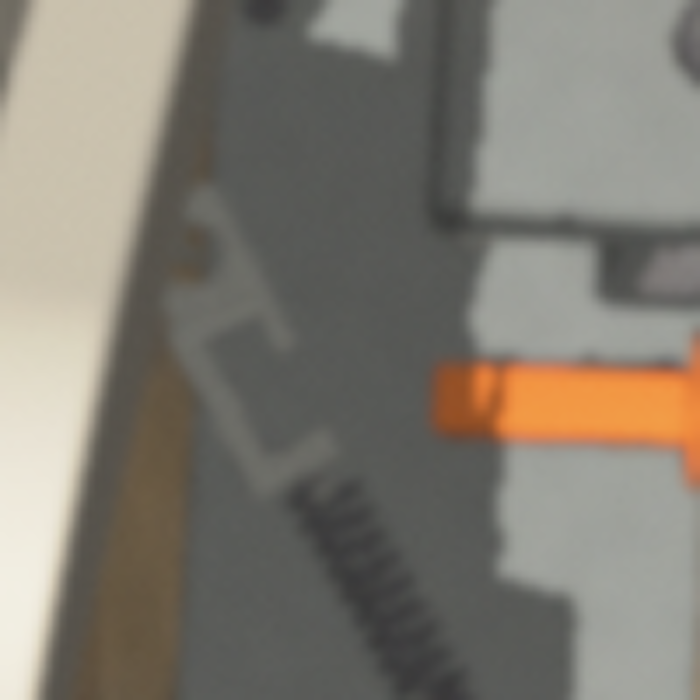

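>>> {"fn": "servo_tool", "kwargs": {"rows": [[[0,-0.3,-0.5],0,1.0],[[0,-0.2,-0.4],0,1.0],[[0,0,0],0,1.0]]}}

```text
clock: 12.58
eef_pos: [652.8, -149.5, 65.0]
tcp_rot: [-3.141, -0.0, 1.485]
contact_force: [-1.0, -0.0, -0.9]
opening: 0.202
```

```bash
python3 - <<'E'
from h import *
s=r.sense(); print(s['eef_pos'],s['contact_force'])
d=grab('side'); d['frame']=np.clip(d['frame'].astype(float)*1.8,0,255).astype(np.uint8); save(d,'side18.png',(250,230,310,280),10)
d=grab('top'); d['frame']=np.clip(d['frame'].astype(float)*1.8,0,255).astype(np.uint8); save(d,'top18.png',(310,160,370,220),10)
s=r.sense(); print(s['eef_pos'],s['contact_force'])
E
```

```text
[ 652.76740587 -149.52270393   65.0481231 ] [-0.96797745 -0.0313936  -0.85286144]
[ 653.08058224 -149.26441765   65.69184483] [-0.41067024 -0.429838    0.29174052]
```

View pics/side18.png

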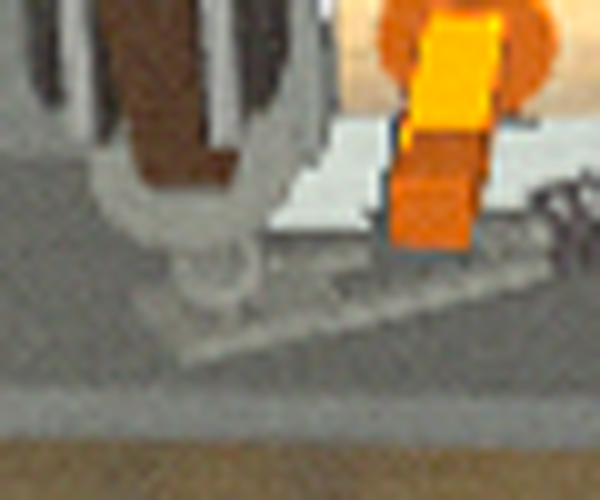

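View pics/top18.png

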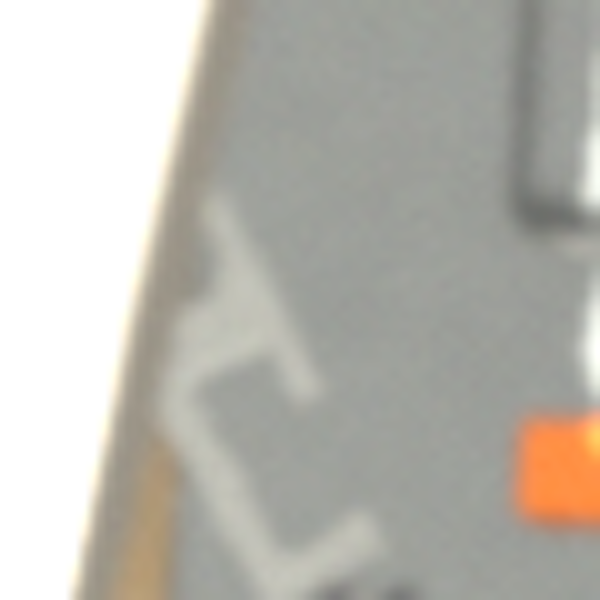

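>>> {"fn": "servo_tool", "kwargs": {"rows": [[[0,0,0],0,1.0],[[0,0,0],0,1.0],[[0.6,0.3,0],0,1.0],[[0.8,0.4,0],0,1.0],[[0.8,0.4,0],0,1.0]], "squeeze": 110}}

```text
clock: 13.1
eef_pos: [675.5, -137.9, 65.9]
tcp_rot: [-3.141, 0.0, 1.485]
contact_force: [-3.4, -1.5, -0.9]
opening: 0.198
```

```bash
python3 - <<'E'
from h import *
s=r.sense(); print(s['eef_pos'],s['contact_force'],s['opening'],s['wrist_torque'])
d=grab('side'); d['frame']=np.clip(d['frame'].astype(float)*1.5,0,255).astype(np.uint8); save(d,'side19.png',(230,180,320,290),7)
d=grab('top'); d['frame']=np.clip(d['frame'].astype(float)*1.5,0,255).astype(np.uint8); save(d,'top19.png',(300,150,400,250),7)
s=r.sense(); print(s['eef_pos'],s['contact_force'])
E
```

```text
[ 675.5025882  -137.94315715   65.85064346] [-3.4310444  -1.48302325 -0.93395888] 0.19820078468197885 [-0.33215775  0.71160728 -0.16656574]
[ 676.4636801  -137.49935441   65.78934817] [-1.97478299 -1.86660571 -0.6571402 ]
```

View pics/side19.png

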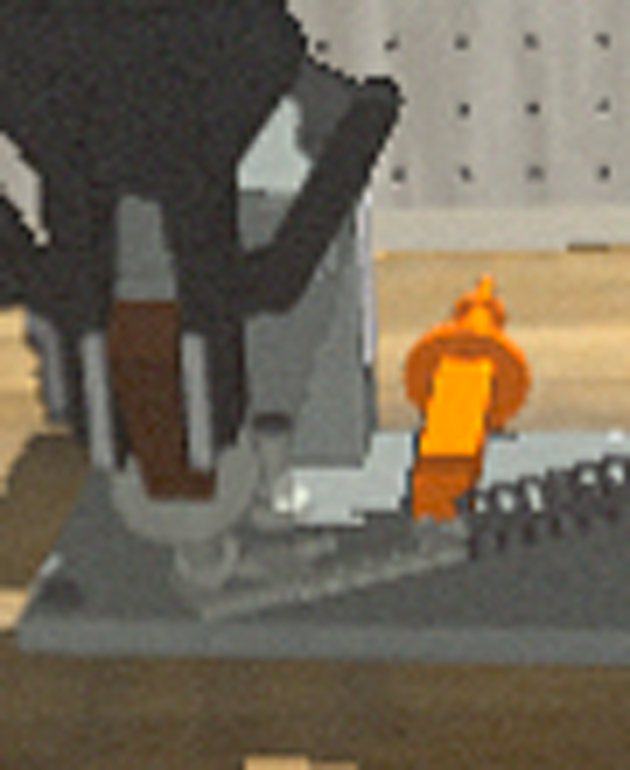

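View pics/top19.png

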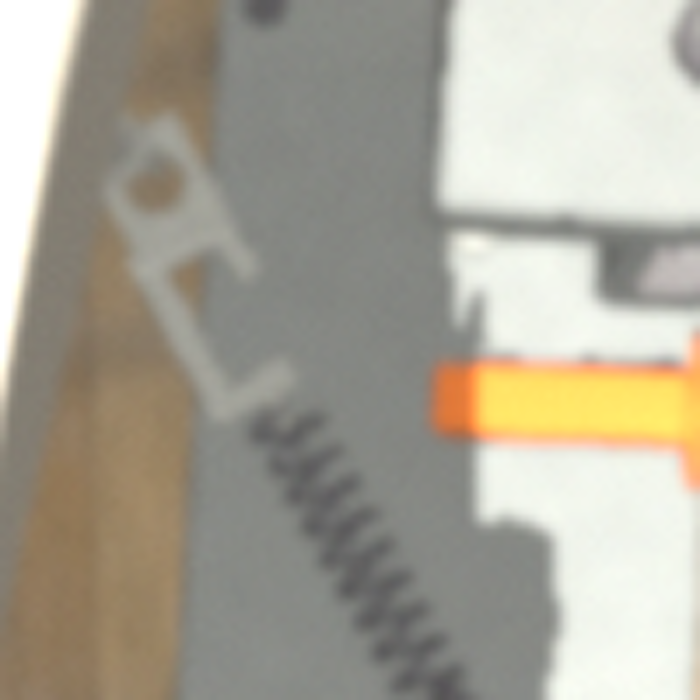

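```bash
cat >> h.py <<'E'
def eyeinfo(e):
    v=np.array(e)[:2]-LUG; R=np.hypot(*v); return R, R-136.5, np.arctan2(-v@XA,v@YA), topress(e)
E
python3 - <<'E'
from h import *
t=load('top'); e=plane(t,crop2px((157,185),(300,150),7),33)[0]; print(e,eyeinfo(e))
for R,a in ((179.5,.55),(179.5,.3),(179.5,.15),(179.5,0),(161.5,0),(181,0)):
    print(R,a,(LUG+R*(np.cos(a)*YA-np.sin(a)*XA)).round(1))
E
```

```text
[ 667.48543199 -187.51789308   33.        ] (np.float64(157.89197606798618), np.float64(21.391976067986178), np.float64(0.5474109049426583), array([-82.18008458,  -0.18123237]))
179.5 0.55 [ 686.6 -177.5]
179.5 0.3 [ 701.5 -219.7]
179.5 0.15 [ 705.2 -246.4]
179.5 0 [ 704.8 -273.3]
161.5 0 [ 686.9 -271.7]
181 0 [ 706.3 -273.4]
```

>>> {"fn": "servo_tool", "kwargs": {"rows": [[[0.7,0.35,0],0,1.0],[[0.7,0.35,0],0,1.0],[[0.5,0.26,0],0,1.0],[[0,0,0],0,1.0]]}}

```text
clock: 13.53
eef_pos: [694.7, -128.2, 65.6]
tcp_rot: [-3.141, 0.0, 1.485]
contact_force: [-4.4, -2.1, -1.0]
opening: 0.193
```

```bash
python3 - <<'E'
from h import *
s=r.sense(); print(s['eef_pos'],s['contact_force'],s['opening'],s['wrist_torque'])
d=grab('side'); d['frame']=np.clip(d['frame'].astype(float)*1.5,0,255).astype(np.uint8); save(d,'side20.png',(210,160,320,290),6)
d=grab('top'); d['frame']=np.clip(d['frame'].astype(float)*1.5,0,255).astype(np.uint8); save(d,'top20.png',(300,130,400,250),6)
s=r.sense(); print(s['eef_pos'],s['contact_force'])
E
```

```text
[ 694.70767866 -128.15707328   65.57306831] [-4.36336668 -2.1468969  -0.97945809] 0.1925334246323689 [-0.4718008   1.08929174 -0.25398104]
[ 693.82265103 -128.59594549   65.52837221] [-4.20507013 -2.12676489 -1.65524417]
```

View pics/side20.png

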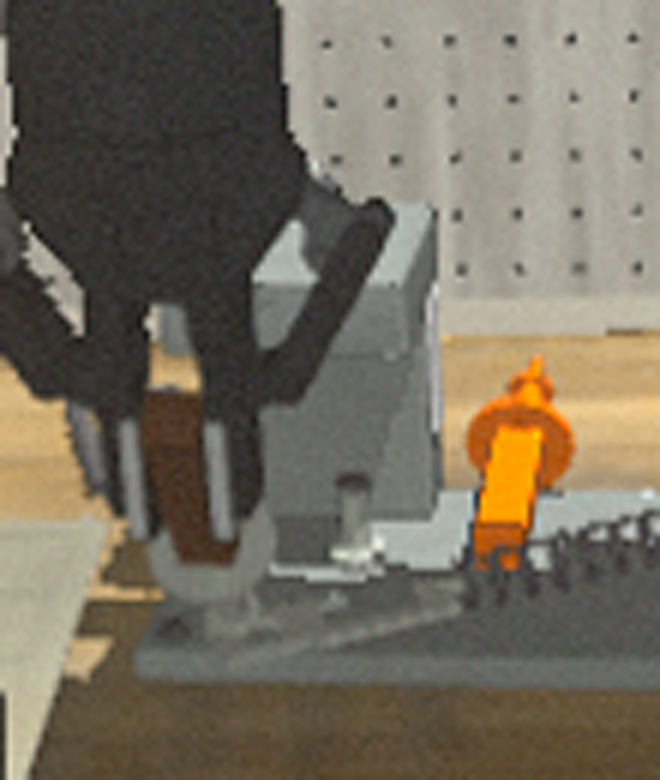

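View pics/top20.png

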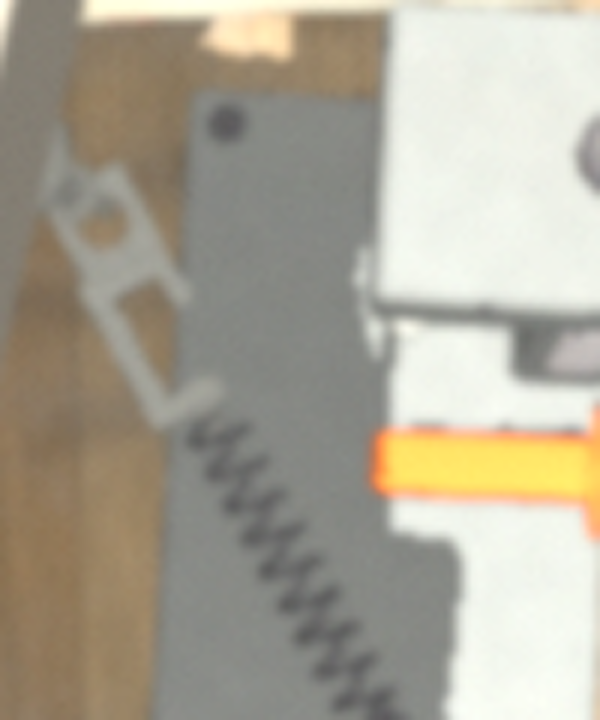

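```bash
python3 - <<'E'
from h import *
t=load('top'); e=plane(t,crop2px((102,220),(300,130),6),33)[0]; print(e,eyeinfo(e))
E
```

```text
[ 685.61348168 -178.1666365    33.        ] (np.float64(178.2874702333715), np.float64(41.787470233371494), np.float64(0.5492576275596255), array([-93.07657233,  17.06250115]))
```

>>> {"fn": "servo_tool", "kwargs": {"rows": [[[0.5,-1.0,0],0,1.0],[[0.5,-1.1,0],0,1.0],[[0.32,-1.1,0],0,1.0],[[0.32,-1.1,0],0,1.0],[[0.3,-1.3,0],0,1.0]]}}

```text
clock: 14.05
eef_pos: [713.1, -185.0, 65.6]
tcp_rot: [-3.14, -0.0, 1.485]
contact_force: [-5.2, -0.9, -0.8]
opening: 0.196
```

```bash
python3 - <<'E'
from h import *
s=r.sense(); print(s['eef_pos'],s['contact_force'],s['opening'],s['wrist_torque'])
d=grab('side'); d['frame']=np.clip(d['frame'].astype(float)*1.5,0,255).astype(np.uint8); save(d,'side21.png',(210,160,320,290),6)
d=grab('top'); d['frame']=np.clip(d['frame'].astype(float)*1.5,0,255).astype(np.uint8); save(d,'top21.png',(300,130,400,250),6)
s=r.sense(); print(s['eef_pos'],s['contact_force'])
E
```

```text
[ 713.05270036 -185.03973543   65.64394807] [-5.23371042 -0.88003618 -0.75638178] 0.19565359185000292 [-0.11647389  1.194887   -0.20117   ]
[ 713.26946558 -186.8477966    65.64990558] [-5.36231083 -0.19011844 -0.99926178]
```

View pics/side21.png

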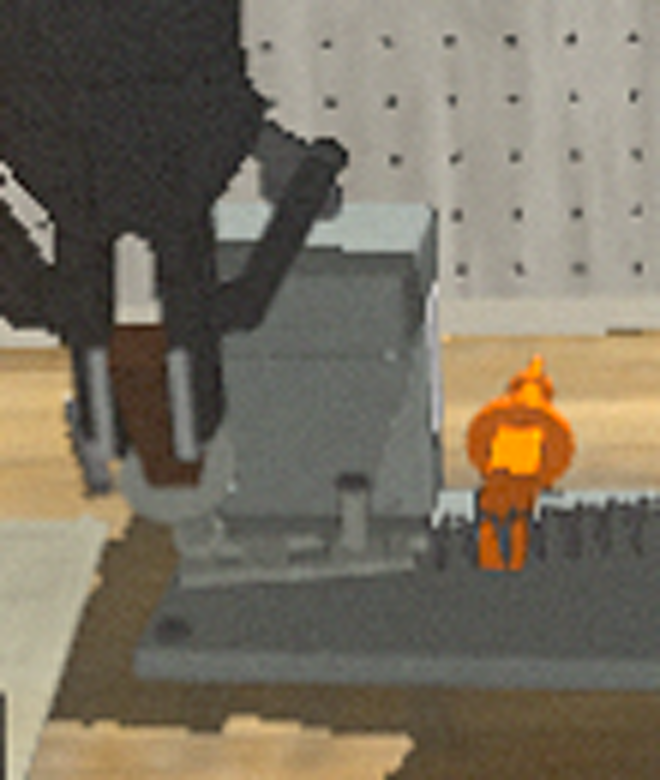

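View pics/top21.png

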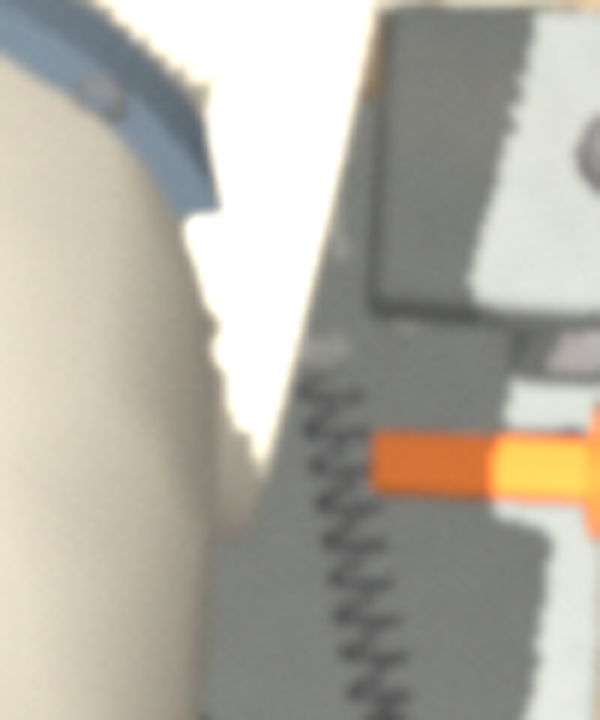

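>>> {"fn": "servo_tool", "kwargs": {"rows": [[[0.1,-0.8,0],0,1.0],[[0.05,-0.8,0],0,1.0],[[0,-0.8,0],0,1.0],[[0,0,0],0,1.0]]}}

```text
clock: 14.48
eef_pos: [714.4, -210.2, 65.6]
tcp_rot: [-3.141, -0.0, 1.484]
contact_force: [-5.1, -0.6, -2.2]
opening: 0.197
```

```bash
python3 - <<'E'
from h import *
s=r.sense(); print(s['eef_pos'],s['contact_force'],s['opening'],s['wrist_torque'])
d=grab('side'); d['frame']=np.clip(d['frame'].astype(float)*1.5,0,255).astype(np.uint8); save(d,'side22.png',(220,180,310,280),7)
d=grab('top'); d['frame']=np.clip(d['frame'].astype(float)*1.5,0,255).astype(np.uint8); save(d,'top22.png',(300,130,400,250),6)
s=r.sense(); print(s['eef_pos'],s['contact_force'])
E
```

```text
[ 714.39489298 -210.18345072   65.6189692 ] [-5.06221724 -0.61094058 -2.24297929] 0.1970027889778891 [-0.00559321  1.14555365 -0.28453694]
[ 714.28646113 -209.17814312   65.53589015] [-5.70928302 -0.12940564 -0.11104878]
```

View pics/side22.png

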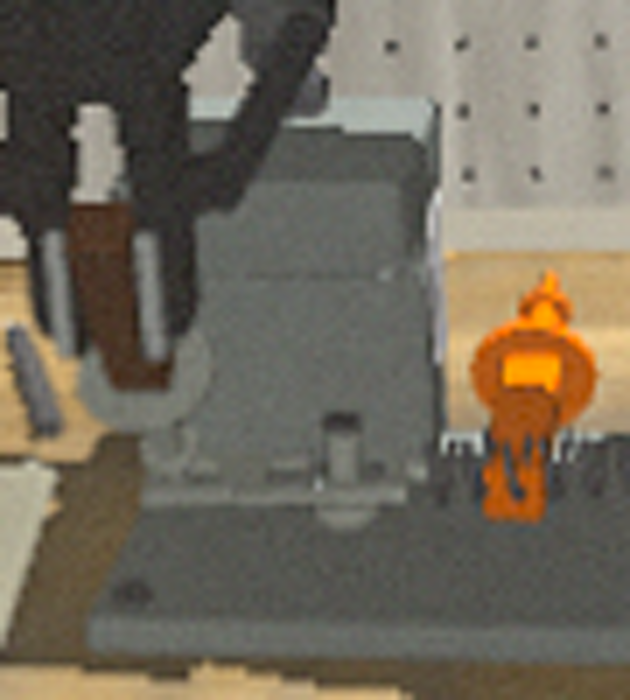

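View pics/top22.png

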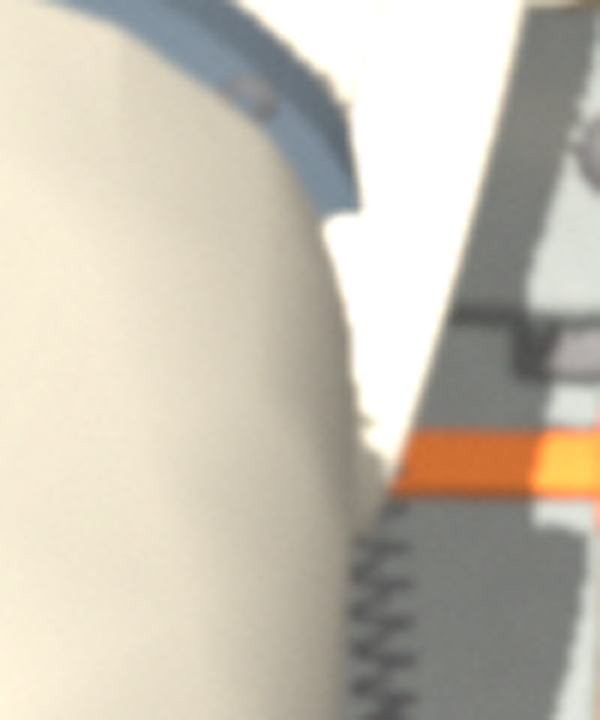

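>>> {"fn": "servo_tool", "kwargs": {"rows": [[[0,-0.4,0],0,1.0],[[0,-0.4,0],0,1.0],[[0,-0.4,0],0,1.0],[[0,-0.4,0],0,1.0],[[0,0,0],0,1.0]]}}

```text
clock: 15.0
eef_pos: [714.3, -225.3, 65.6]
tcp_rot: [-3.14, -0.001, 1.484]
contact_force: [-5.0, 0.8, -1.4]
opening: 0.198
```

```bash
python3 - <<'E'
from h import *
s=r.sense(); print(s['eef_pos'],s['contact_force'],s['opening'],s['wrist_torque'])
d=grab('side'); d['frame']=np.clip(d['frame'].astype(float)*1.5,0,255).astype(np.uint8); save(d,'side23.png',(220,190,300,270),8)
s=r.sense(); print(s['eef_pos'],s['contact_force'])
E
```

```text
[ 714.30536652 -225.31191738   65.59871545] [-4.98428875  0.75884873 -1.43389464] 0.1982921195959068 [ 0.0982319   1.26931315 -0.23572308]
[ 714.25305725 -225.00606096   65.51854156] [-6.03154594  0.14565828 -1.0844188 ]
```

View pics/side23.png

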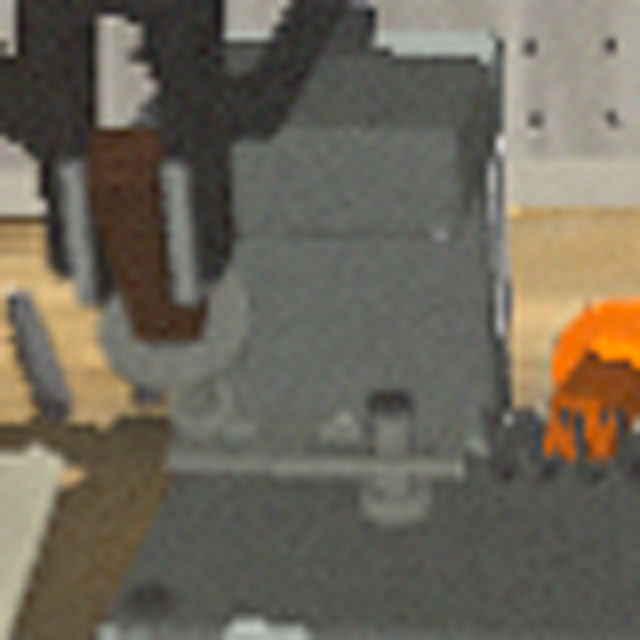

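>>> {"fn": "servo_tool", "kwargs": {"rows": [[[0,-0.2,0],0,1.0],[[0,-0.2,0],0,1.0],[[0,0,0],0,1.0]]}}

```text
clock: 15.3
eef_pos: [714.3, -228.9, 65.5]
tcp_rot: [-3.14, -0.001, 1.484]
contact_force: [-6.8, 0.6, -1.1]
opening: 0.194
```

```bash
python3 - <<'E'
from h import *
s=r.sense(); print(s['eef_pos'],s['contact_force'],s['opening'],s['wrist_torque'])
d=grab('side'); d['frame']=np.clip(d['frame'].astype(float)*1.5,0,255).astype(np.uint8); save(d,'side24.png',(230,220,300,270),10)
s=r.sense(); print(s['eef_pos'],s['contact_force'])
P=[frompress(x,y) for x,y in((-13,62.5),(-13,-20))]
print([((proj(d,[np.r_[p,34]])-[230,220])*10).round() for p in P])
E
```

```text
[ 714.2730553  -228.91025022   65.54541992] [-6.77934769  0.55193452 -1.08416045] 0.19419408653802964 [ 0.15926602  1.25048517 -0.22061394]
[ 714.24484562 -228.73545243   65.50808377] [-5.16054672  1.15866611 -1.40790693]
[array([[ 85., 260.]]), array([[479., 267.]])]
```

View pics/side24.png

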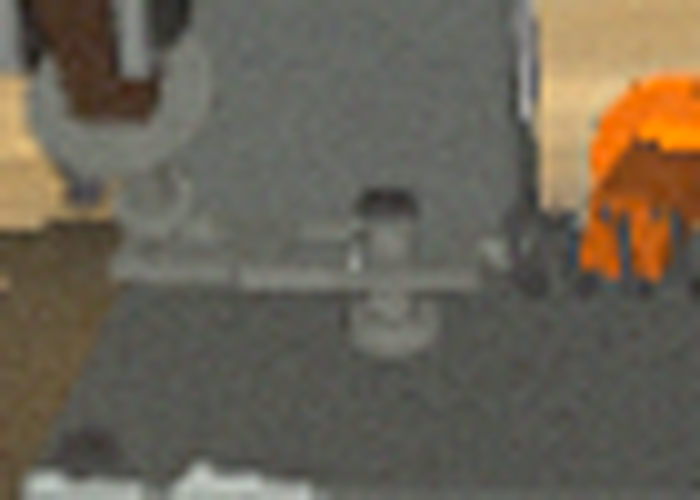

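>>> {"fn": "servo_tool", "kwargs": {"rows": [[[0,-0.2,0],0,1.0],[[0,0,0],0,1.0]]}}

```text
clock: 15.52
eef_pos: [714.3, -230.7, 65.5]
tcp_rot: [-3.14, -0.001, 1.484]
contact_force: [-5.4, -0.0, -1.0]
opening: 0.197
```

```bash
python3 - <<'E'
from h import *
s=r.sense(); print(s['eef_pos'],s['contact_force'])
d=grab('side'); 
s=r.sense(); print(s['eef_pos'],s['contact_force'])
E
```

```text
[ 714.25431787 -230.74914299   65.52300934] [-5.41829953 -0.04439693 -0.97737379]
[ 714.25906452 -230.66635678   65.50915041] [-5.16922984  0.70647585 -0.96207346]
```

>>> {"fn": "servo_tool", "kwargs": {"rows": [[[-0.4,0.03,0],0,1.0],[[-0.4,0.03,0],0,1.0],[[-0.4,0.03,0],0,1.0],[[0,0,0],0,1.0]]}}

```text
clock: 15.9
eef_pos: [702.1, -229.7, 65.8]
tcp_rot: [-3.141, -0.0, 1.485]
contact_force: [-3.9, 1.4, -2.3]
opening: 0.198
```

```bash
python3 - <<'E'
from h import *
s=r.sense(); print(s['eef_pos'],s['contact_force'])
d=grab('side'); d['frame']=np.clip(d['frame'].astype(float)*1.5,0,255).astype(np.uint8); save(d,'side25.png',(230,220,300,270),10)
s=r.sense(); print(s['eef_pos'],s['contact_force'])
E
```

```text
[ 702.06121394 -229.65123365   65.79169035] [-3.93856988  1.4168326  -2.32868884]
[ 702.48807279 -229.70954786   65.90647325] [-3.86743478  0.60895815 -1.61129928]
```

View pics/side25.png

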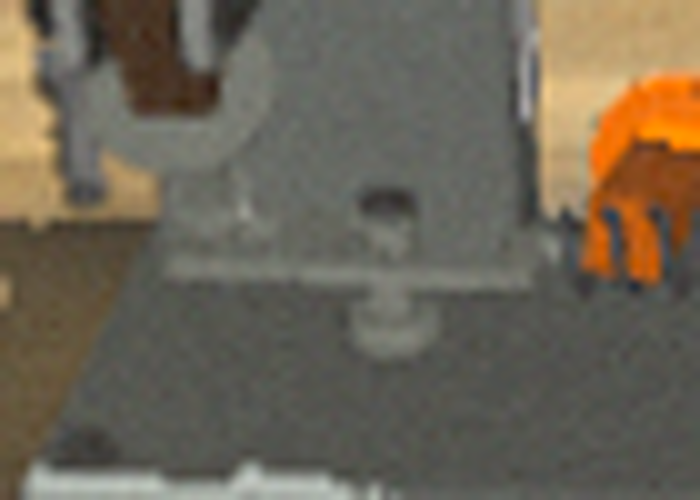

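>>> {"fn": "servo_tool", "kwargs": {"rows": [[[-0.3,0.03,0],0,1.0],[[-0.3,0.03,0],0,1.0],[[-0.2,0.02,0],0,1.0],[[-0.2,0.02,0],0,1.0],[[0,0,0],0,1.0]]}}

```text
clock: 16.37
eef_pos: [693.8, -229.0, 66.5]
tcp_rot: [3.14, 0.0, 1.485]
contact_force: [-0.8, -0.2, -1.0]
opening: 0.197
```

```bash
python3 - <<'E'
from h import *
s=r.sense(); print(s['eef_pos'],s['contact_force'])
d=grab('side'); d['frame']=np.clip(d['frame'].astype(float)*1.5,0,255).astype(np.uint8); save(d,'side26.png',(230,220,300,270),10)
s=r.sense(); print(s['eef_pos'],s['contact_force'])
E
```

```text
[ 693.7596102  -228.95868407   66.46040966] [-0.80187999 -0.17671847 -1.0288063 ]
[ 693.83043839 -228.92398103   66.43882859] [ 0.4993983   0.16408101 -0.18970025]
```

View pics/side26.png

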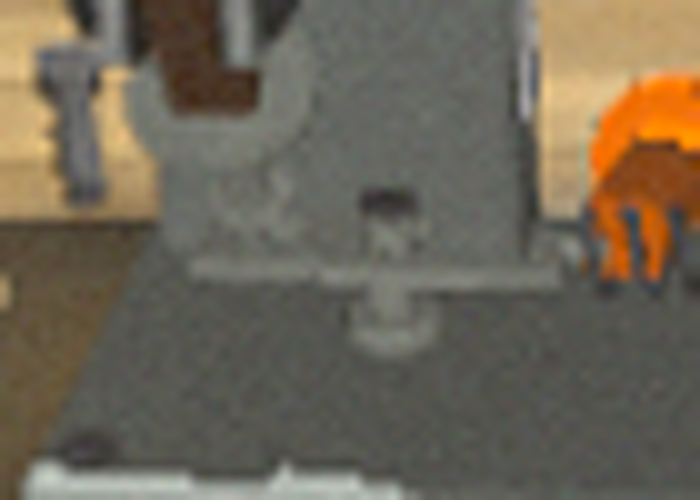

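>>> {"fn": "servo_tool", "kwargs": {"rows": [[[-0.2,0.2,0],0,1.0],[[0,0.2,0.3],0,1.0],[[0,0.35,0.5],0,1.0],[[0,0.4,0.6],0,1.0],[[0,0.5,0.7],0,1.0]]}}

```text
clock: 16.83
eef_pos: [684.8, -215.0, 80.1]
tcp_rot: [-3.129, 0.004, 1.485]
contact_force: [-2.7, -3.9, -5.7]
opening: 0.196
```

>>> {"fn": "servo_tool", "kwargs": {"rows": [[[0,0.8,1.0],0,1.0],[[0,1.5,1.5],0,1.0],[[0,2.5,1.5],0,1.0],[[0,2.5,1.5],0,1.0],[[0,1.0,1.0],0,1.0]]}}

```text
clock: 17.25
eef_pos: [692.7, -125.2, 155.9]
tcp_rot: [3.137, -0.001, 1.486]
contact_force: [0.2, -0.7, 0.1]
opening: 0.192
```

```bash
python3 - <<'E'
from h import *
s=r.sense(); print(s['eef_pos'],s['contact_force'])
d=grab('side'); save(d,'side27.png',(200,130,330,290),4.5)
d=grab('top'); save(d,'top27.png',(300,130,420,270),5)
s=r.sense(); print(s['eef_pos'],s['contact_force'])
E
```

```text
[ 692.73057035 -125.23621136  155.87355646] [ 0.16845628 -0.72637551  0.11066066]
[ 693.45730503 -126.53600322  156.24063892] [-0.71668166 -0.64370001 -2.02064466]
```

View pics/side27.png

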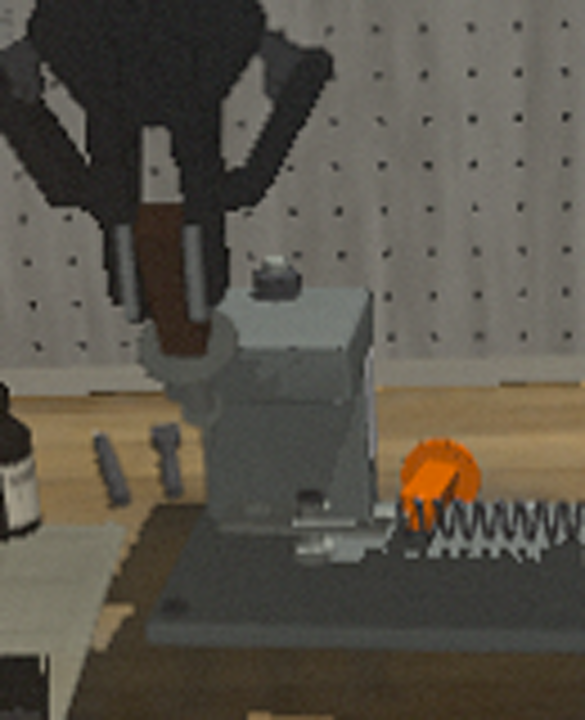

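View pics/top27.png

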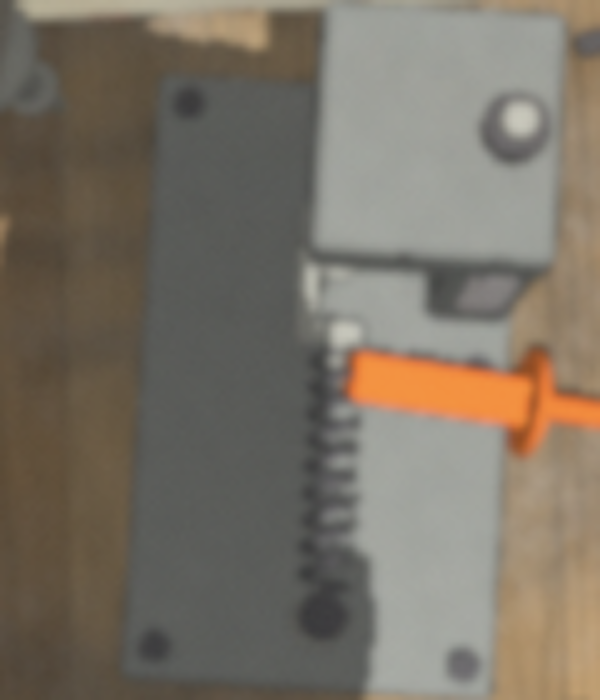

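>>> {"fn": "servo_tool", "kwargs": {"rows": [[[-3,1.2,0.7],0.045,1.0],[[-3.6,1.6,0.7],0.045,1.0],[[-3.6,1.6,0],0.045,1.0],[[-3.6,1.6,0],0.045,1.0],[[-3.6,1.6,0],0.045,1.0]]}}

```text
clock: 17.77
eef_pos: [515.6, -53.0, 166.2]
tcp_rot: [3.141, 0.0, 1.712]
contact_force: [-0.6, 0.7, -1.5]
opening: 0.19
```

>>> {"fn": "servo_tool", "kwargs": {"rows": [[[-3.6,1.6,0],0.05,1.0],[[-3.6,1.6,0],0.05,1.0],[[-3.6,1.6,0],0.05,1.0],[[-1.8,0.7,-1],0,1.0],[[0,0,0],0,1.0]]}}

```text
clock: 18.18
eef_pos: [386.2, 2.5, 154.8]
tcp_rot: [-3.138, -0.001, 1.861]
contact_force: [-0.5, -0.2, -1.8]
opening: 0.195
```

>>> {"fn": "servo_tool", "kwargs": {"rows": [[[0,0,0],0,1.0],[[0,0,0],0,1.0]]}}

```text
clock: 18.35
eef_pos: [392.7, 1.5, 156.7]
tcp_rot: [3.139, 0.001, 1.86]
contact_force: [0.4, 0.3, -0.7]
opening: 0.196
```

```bash
python3 - <<'E'
from h import *
s=r.sense(); print(s['eef_pos'],s['contact_force'],s['tcp_rot'])
d=grab('side'); save(d,'side28.png',(330,130,490,330),4)
d=grab('top'); save(d,'top28.png',(160,220,290,340),5)
s=r.sense(); print(s['eef_pos'],s['contact_force'],s['clock'])
E
```

```text
[392.70024819   1.47093828 156.6877603 ] [ 0.440205    0.26191331 -0.7077648 ] [3.13931253e+00 9.33028070e-04 1.85981013e+00]
[392.80127987   1.3439847  156.45004657] [-0.38201049 -0.07818519 -1.17471589] 18.45
```

View pics/side28.png

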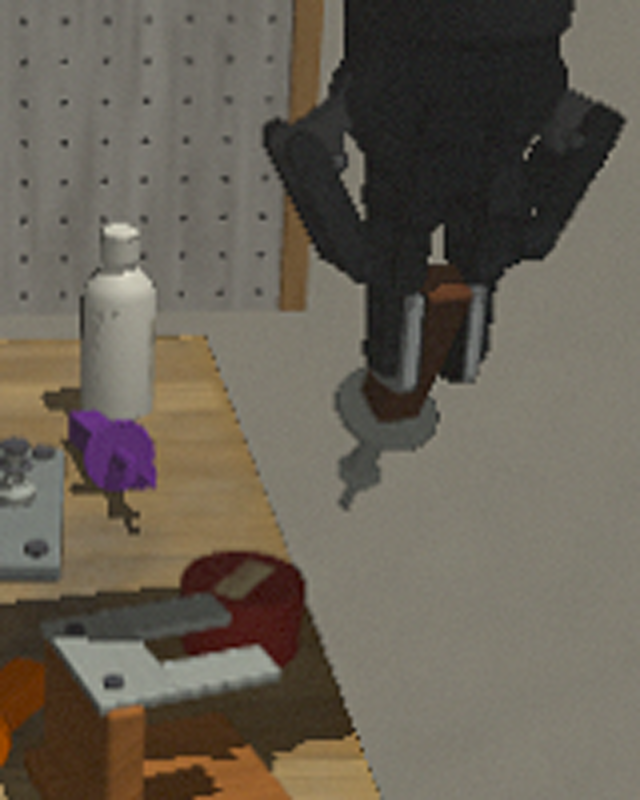

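View pics/top28.png

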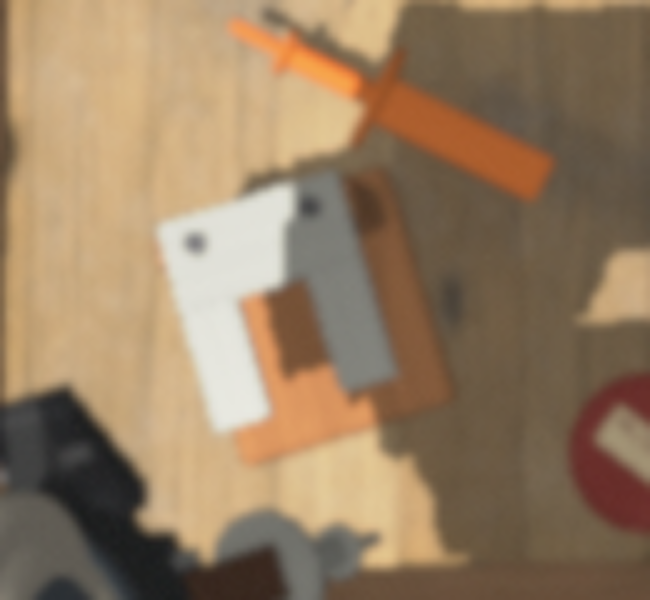

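```bash
cat >> h.py <<'E'
NOT=np.array([470.5,-8.]); XS=np.array([.958,.287]); YS=np.array([-.287,.958])
def tost(p): p=np.array(p)[:2]-NOT; return np.array([p@XS,p@YS]).round(1)
E
python3 - <<'E'
from h import *
t=load('top'); d=load('side'); E=np.array([392.8,1.4,156.5])
for n,p,z in(('disc',(340,550),135),('tip',(374,541),117),('collar',(272,568),166)):
    P=plane(t,crop2px(p,(160,220),5),z)[0]; print(n,P.round(1),(P-E).round(1),tost(P),'eef st',tost(E))
X=xyzmap(d)
for n,p in(('disc',(360,470)),('tip',(345,505)),('collar',(400,435))):
    q=crop2px(p,(330,130),4); P=X[int(q[1]),int(q[0])]; print(n,P.round(1),tost(P))
E
```

```text
disc [405.4 -35.6 135. ] [ 12.6 -37.  -21.5] [-70.3  -7.8] eef st [-71.7  31.3]
tip [406.9 -43.2 117. ] [ 14.1 -44.6 -39.5] [-71.  -15.4] eef st [-71.7  31.3]
collar [402.5 -21.  166. ] [  9.7 -22.4   9.5] [-68.9   7. ] eef st [-71.7  31.3]
disc [406.9 -28.7 135.6] [-66.9  -1.5]
tip [408.6 -43.1 114.7] [-69.4 -15.9]
collar [398.2  -8.2 159.8] [-69.3  20.6]
```

>>> {"fn": "servo_tool", "kwargs": {"rows": [[[0,0,-1.8],0,1.0],[[0,0,-1.9],0,1.0],[[0,0,-1.9],0,1.0],[[0,0,-1.7],0,1.0],[[0,0,0],0,1.0]]}}

```text
clock: 18.87
eef_pos: [390.2, 1.4, 80.6]
tcp_rot: [-3.138, -0.001, 1.859]
contact_force: [-1.6, 0.1, -1.6]
opening: 0.194
```

>>> {"fn": "servo_tool", "kwargs": {"rows": [[[0.96,0.29,0],0,1.0],[[0.96,0.29,0],0,1.0],[[0.96,0.29,0],0,1.0],[[0.48,0.14,0],0,1.0],[[0,0,0],0,1.0]]}}

```text
clock: 19.28
eef_pos: [427.3, 12.3, 83.8]
tcp_rot: [3.139, 0.001, 1.86]
contact_force: [1.2, -0.0, -1.4]
opening: 0.195
```

```bash
python3 - <<'E'
from h import *
s=r.sense(); print(s['eef_pos'],s['contact_force'],s['tcp_rot'],tost(s['eef_pos']))
d=grab('side'); save(d,'side29.png',(330,180,450,330),5)
d=grab('top'); save(d,'top29.png',(160,220,290,340),5)
E
```

```text
[427.34363872  12.28131     83.76181019] [ 1.21800517 -0.03781187 -1.39103499] [3.13885882e+00 7.09194512e-04 1.86029333e+00] [-35.5  31.8]
```

View pics/side29.png

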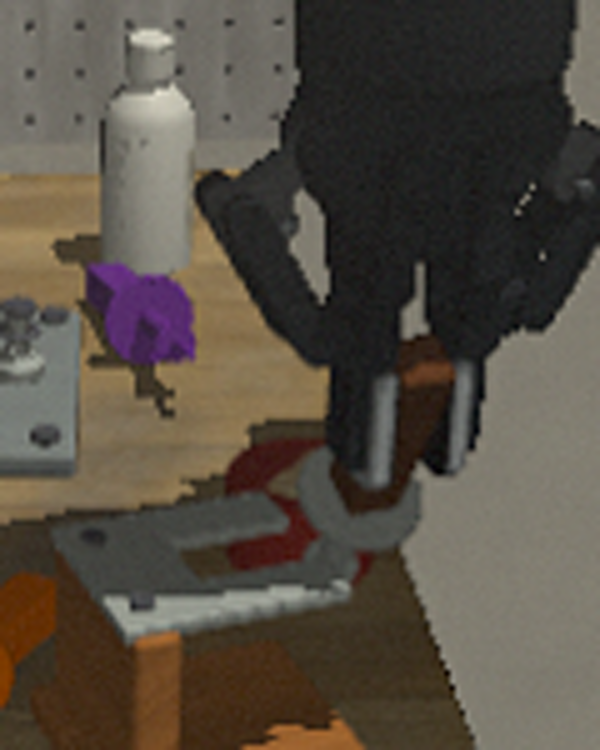

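View pics/top29.png

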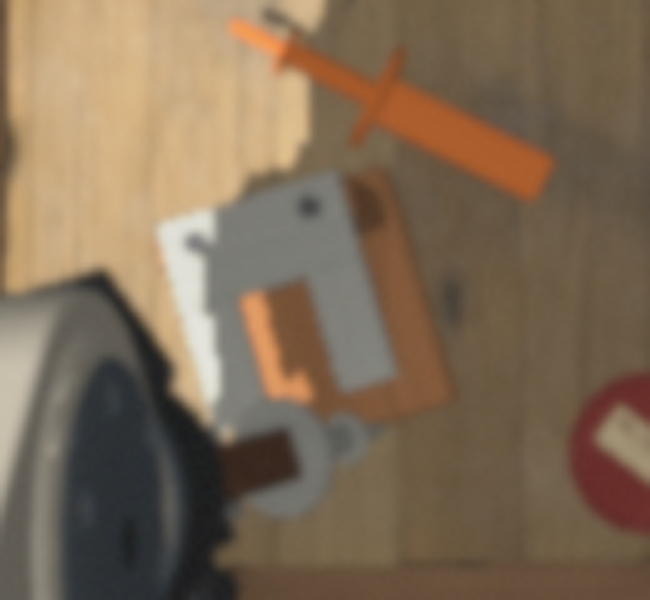

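>>> {"fn": "servo_tool", "kwargs": {"rows": [[[-0.1,0.3,-0.3],0,1.0],[[0.7,0.2,0],0,1.0],[[0.7,0.2,0],0,1.0],[[0.7,0.2,0],0,1.0],[[0,0,0],0,1.0]], "squeeze": 60}}

```text
clock: 19.8
eef_pos: [447.0, 21.3, 80.2]
tcp_rot: [3.14, 0.0, 1.86]
contact_force: [-0.2, 0.2, -1.1]
opening: 0.194
```

```bash
python3 - <<'E'
from h import *
s=r.sense(); print(s['eef_pos'],s['contact_force'],s['tcp_rot'],tost(s['eef_pos']))
d=grab('side'); save(d,'side30.png',(330,180,450,330),5)
d=grab('top'); save(d,'top30.png',(160,220,290,340),5)
E
```

```text
[447.03114641  21.26197714  80.2141342 ] [-0.21094522  0.19307314 -1.08212821] [3.13951806e+00 4.77267866e-04 1.86005942e+00] [-14.1  34.8]
```

View pics/side30.png

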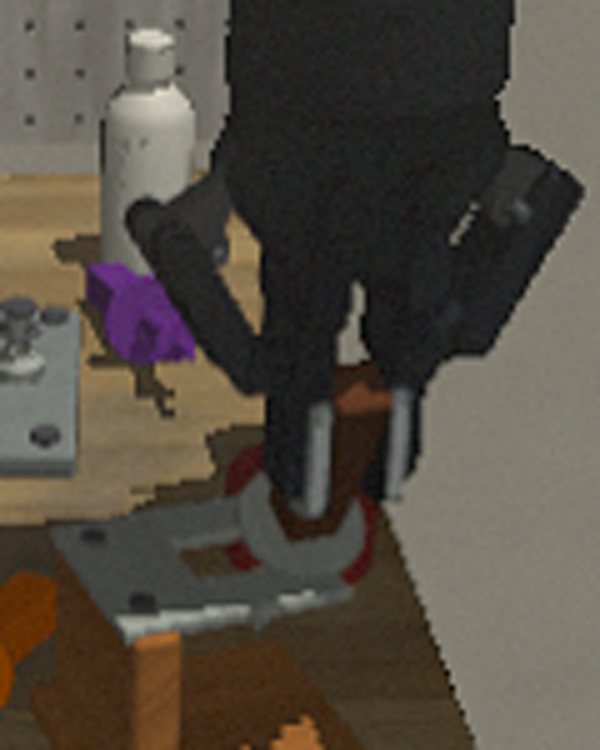

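View pics/top30.png

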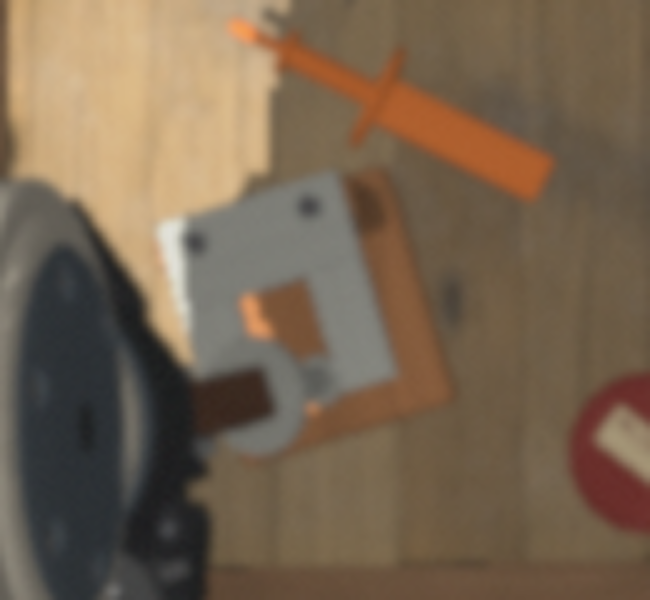

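>>> {"fn": "servo_tool", "kwargs": {"rows": [[[0.7,0.2,0],0,1.0],[[0.5,0.15,0],0,1.0],[[0.1,-0.3,0],0,1.0],[[0.15,-0.5,0],0,1.0],[[0.15,-0.5,0],0,1.0]], "squeeze": 30}}

```text
clock: 20.32
eef_pos: [460.4, 11.9, 79.8]
tcp_rot: [-3.141, -0.002, 1.859]
contact_force: [-3.5, 23.7, 2.0]
opening: 0.193
```

>>> {"fn": "servo_tool", "kwargs": {"rows": [[[0.15,-0.5,0],0,1.0],[[0.15,-0.5,0],0,1.0],[[0.15,-0.5,0],0,1.0],[[0.15,-0.5,0],0,1.0],[[0,0,0],0,1.0]]}}

```text
clock: 20.73
eef_pos: [464.0, -8.1, 78.7]
tcp_rot: [-3.137, -0.004, 1.858]
contact_force: [-2.6, 9.2, -7.6]
opening: 0.194
```

```bash
python3 - <<'E'
from h import *
s=r.sense(); print(s['eef_pos'],s['contact_force'],s['tcp_rot'],tost(s['eef_pos']))
d=grab('side'); save(d,'side31.png',(330,180,450,330),5)
d=grab('top'); save(d,'top31.png',(160,220,290,340),5)
E
```

```text
[464.0166774   -8.10283163  78.66186242] [-2.55672809  9.20940318 -7.62610315] [-3.1371697  -0.00400309  1.85779658] [-6.2  1.8]
```

View pics/side31.png

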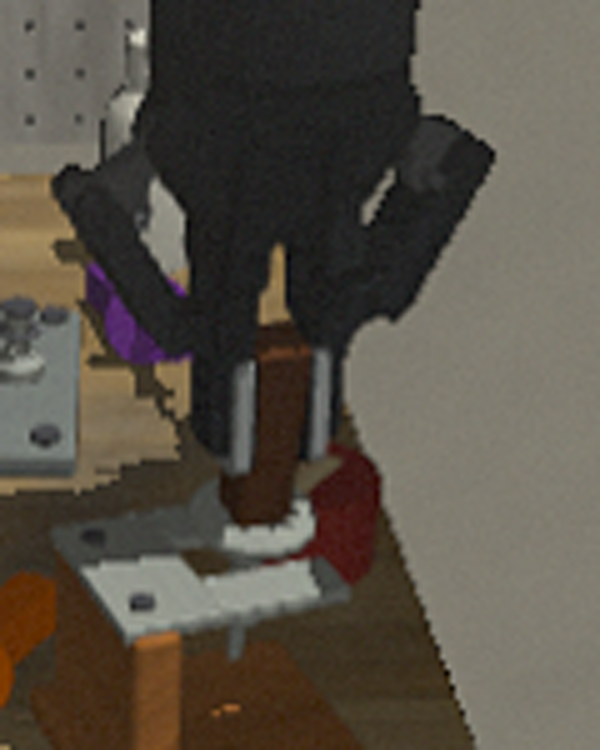

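View pics/top31.png

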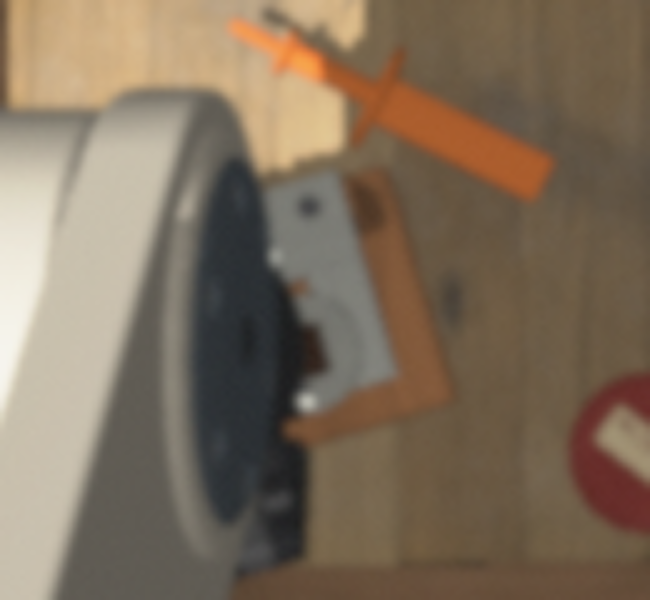

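>>> {"fn": "servo_tool", "kwargs": {"rows": [[[0.1,-0.4,0],0,1.0],[[0.1,-0.3,0],0,1.0],[[-0.1,0.3,0],0,1.0],[[0,0.3,0],0,1.0],[[0,0,0],0,1.0]]}}

```text
clock: 21.25
eef_pos: [467.8, -9.8, 79.9]
tcp_rot: [3.141, 0.0, 1.86]
contact_force: [-0.0, 0.3, -1.4]
opening: 0.195
```

```bash
python3 - <<'E'
from h import *
s=r.sense(); print(s['eef_pos'],s['contact_force'],s['tcp_rot'],tost(s['eef_pos']))
d=grab('side'); save(d,'side32.png',(340,200,420,330),6)
E
```

```text
[467.79289126  -9.81038684  79.91499942] [-0.0326038   0.33345035 -1.42187053] [3.14141041e+00 2.93593448e-04 1.85982587e+00] [-3.1 -1. ]
```

View pics/side32.png

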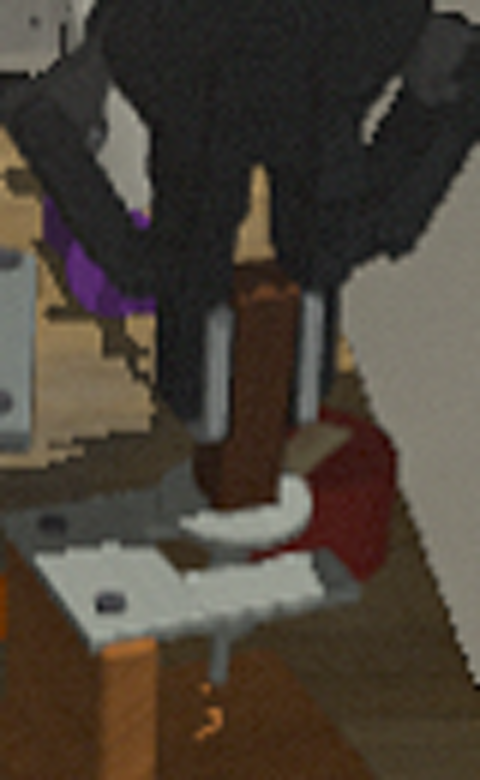

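>>> {"fn": "servo_tool", "kwargs": {"rows": [[[0,0,-0.3],0,1.0],[[0,0,-0.3],0,1.0],[[0,0,-0.2],0,1.0],[[0,0,0],0,1.0]], "squeeze": 25}}

```text
clock: 21.63
eef_pos: [468.9, -10.2, 74.5]
tcp_rot: [3.14, 0.001, 1.86]
contact_force: [-10.6, -3.2, 41.6]
opening: 0.195
```

>>> {"fn": "servo_tool", "kwargs": {"rows": [[[0,0,0.3],0,1.0],[[0,0,0],0,3.0],[[0,0,0],0,5.0],[[0,0,0],0,6.0],[[0,0,0],0,6.0]]}}

```text
clock: 22.05
eef_pos: [467.5, -9.7, 74.5]
tcp_rot: [-3.141, -0.0, 1.86]
contact_force: [0.4, 0.5, -0.4]
opening: 0.7
```

```bash
python3 - <<'E'
from h import *
s=r.sense(); print(s['eef_pos'],s['contact_force'],s['opening'],tost(s['eef_pos']))
d=grab('side'); save(d,'side33.png',(340,200,420,330),6)
E
```

```text
[467.54970511  -9.69665967  74.50308553] [ 0.35680146  0.47087093 -0.3877074 ] 0.6997567891535533 [-3.3 -0.8]
```

View pics/side33.png

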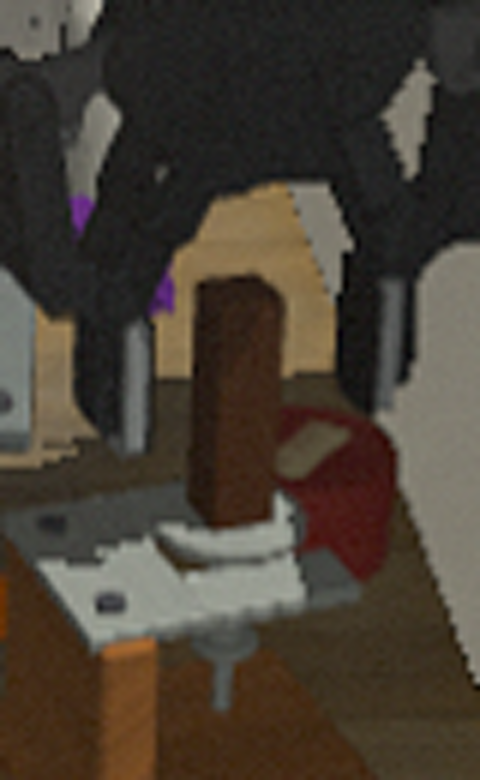

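Puller hangs upright. I raise the gripper clear and check everything.

>>> {"fn": "servo_tool", "kwargs": {"rows": [[[0,0,1.5],0,8.0],[[0,0,2.5],0,8.0],[[0,0,3.5],0,8.0],[[0,0,3.5],0,8.0],[[0,0,3.5],0,8.0]]}}

```text
clock: 22.52
eef_pos: [467.2, -9.6, 221.0]
tcp_rot: [-3.141, -0.0, 1.86]
contact_force: [0.4, -0.2, -1.8]
opening: 0.941
```

>>> {"fn": "servo_tool", "kwargs": {"rows": [[[0,3.5,2],0,8.0],[[0,4,0],0,8.0],[[0,4,0],0,8.0],[[0,4,0],0,8.0],[[0,3,0],0,8.0]]}}

```text
clock: 22.93
eef_pos: [467.4, 178.0, 239.9]
tcp_rot: [3.141, -0.001, 1.86]
contact_force: [0.1, -0.8, -0.2]
opening: 0.939
```

>>> {"fn": "servo_tool", "kwargs": {"rows": [[[-2,3.5,0],0,8.0],[[-2,3,0],0,8.0],[[-1,2,0],0,8.0],[[0,0,0],0,8.0],[[0,0,0],0,8.0]]}}

```text
clock: 23.35
eef_pos: [417.1, 261.2, 239.5]
tcp_rot: [-3.141, 0.0, 1.863]
contact_force: [0.9, 0.8, -0.1]
opening: 0.935
```

```bash
python3 - <<'E'
from h import *
d=grab('side'); save(d,'side34.png',(220,170,440,370),3.6)
t=grab('top'); save(t,'top34.png',(160,110,480,340),2.5)
t2=dict(t); save(t,'top34b.png',(185,265,245,315),10)
s=r.sense(); print(s['eef_pos'],s['contact_force'],s['clock'])
A=[np.r_[p,34] for p in (LUG+98*YA,LUG+98*YA-13*XA,LUG+98*YA+13*XA,LUG+161.5*YA)]
print('pred px top',proj(t,A).round(1),'side',proj(d,A).round(1))
E
```

```text
[417.8858811  259.91928793 239.64201759] [ 0.23226426 -0.00615008  0.29549426] 23.45
pred px top [[366.6 198.9]
 [359.4 198.5]
 [373.9 199.4]
 [368.6 164.2]] side [[287.  244.1]
 [286.1 246.8]
 [287.8 241.5]
 [256.8 243.6]]
```

View pics/side34.png

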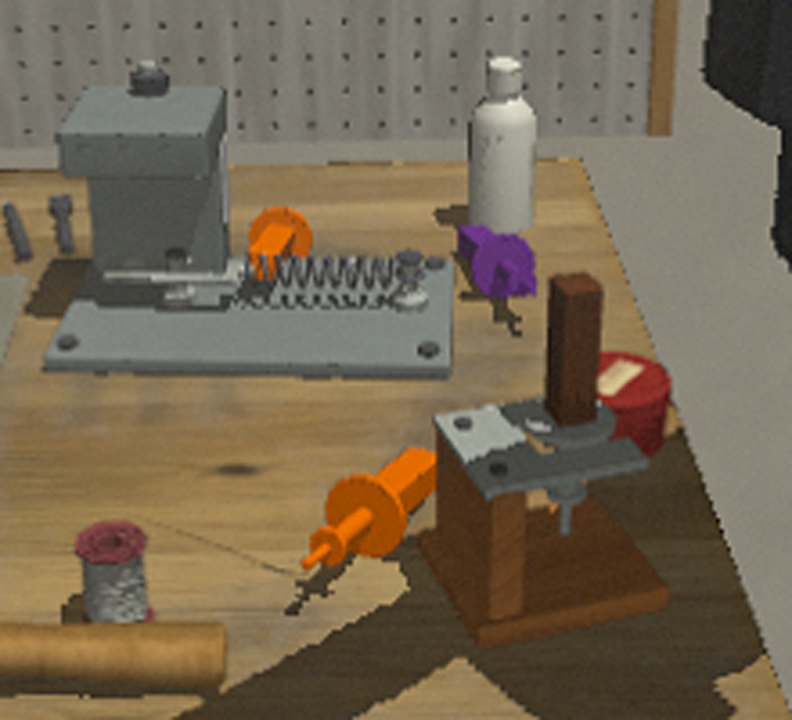

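View pics/top34.png

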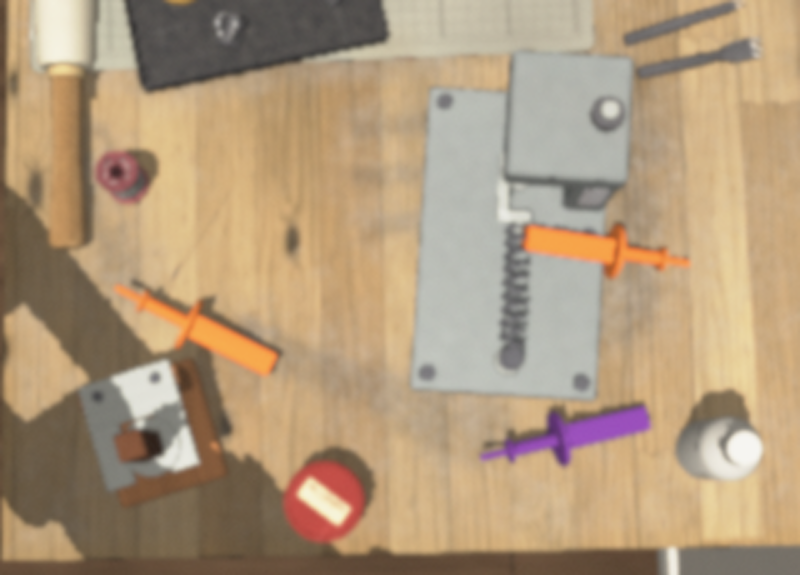

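View pics/top34b.png

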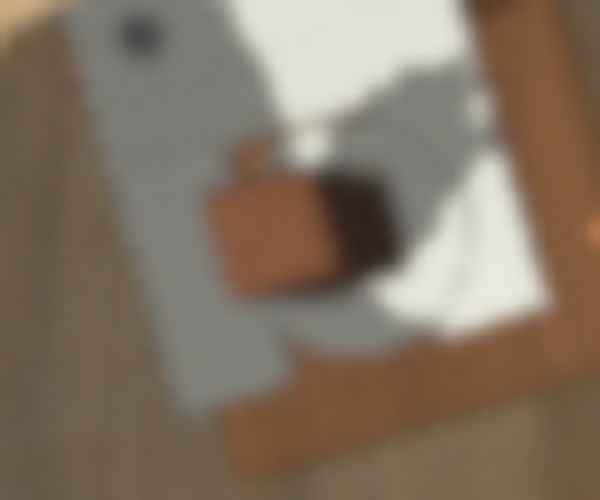

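```bash
python3 - <<'E'
from h import *
t=load('top'); d=load('side')
P=plane(t,crop2px((278,235),(185,265),10),144)[0]; print('handle top',P.round(1),tost(P))
# expected px of a vertical tool at that xy
b=np.r_[P[:2],79.]; a=np.r_[P[:2],144.]
print(((proj(d,[a,b])-[220,170])*3.6).round(), 'top collar px', ((proj(t,[np.r_[P[:2],79]])-[185,265]+.5)*10).round())
X=xyzmap(d); hsv=cv2.cvtColor(d['frame'],cv2.COLOR_RGB2HSV)
save(d,'side35.png',(355,235,405,325),8)
E
```

```text
handle top [469.6 -14.  144. ] [-2.6 -5.5]
[[575. 277.]
 [569. 414.]] top collar px [[360. 240.]]
```

View pics/side35.png

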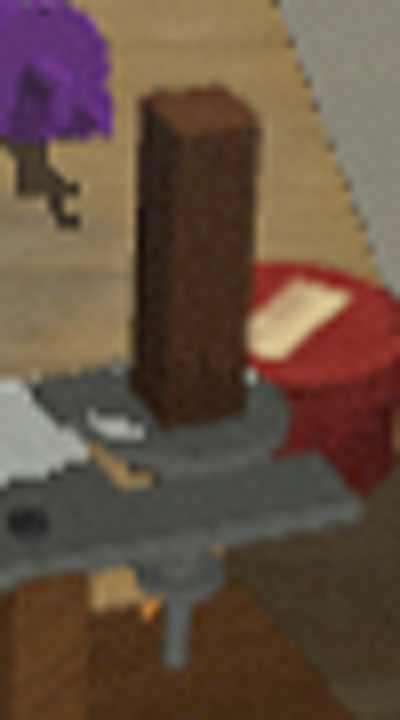

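```bash
python3 -c "
from rig import r
print(r.sign_off(), r.sense()['clock'])"
```

```text
the job is handed in; nothing more can be done
the job is handed in; nothing more can be done
```

The job is done and handed in at about 23.5 s of the 54 s; no verdict was reported. The hook sits on the anchor post under spring tension, and the puller hangs upright in its stand.

**How it went:** The arm moves could not tilt the gripper, so I got the lean by pivoting the puller in the pads against the side of the stand's notch, to about 33°. I put the pin through the eye and stretched the spring by about 42 mm, with a measured pull of about 5–5.5 N. Then I swung it in line under the press's arm and let it back until the pull on the tool fell to about zero. After drawing the pin out, I pushed the puller upright against the notch and hung it.

**Last checks:**
- **Hook:** its root is within about a pixel (some 2 mm) of where the camera should show it seated, and it stayed there with the spring stretched. The overhanging arm hides the eye and most of the hook from above, and I could not measure the force on the post directly.
- **Puller:** it is about 6 mm from the notch centre (limit 16 mm), with its collar on the plate. It looks upright in both views.
- **Tin and spool:** neither has visibly moved.
- **Robot:** it is clear of everything.

**What went wrong or disagreed:**
- **Gripper height:** in the images the fingers were 30–40 mm higher than the reported TCP height implied. My first grasp was too shallow because of this, so I regrasped using the images.
- **First tilt:** the puller slipped out of the pads on lifting, probably because its shoulder disc caught under the plate. It righted itself in the notch, and I repeated the tilt and took it out through the front.
- **Force peak:** setting the collar down briefly pressed about 42 N through the held puller.
- **Decoys:** the orange and purple look-alikes fell over early, before I touched anything. One orange one lies across the press base, against the spring, and shifted a little during the swing.

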